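# Pack the spark-plug kit tray

### The job

Pack the red kit tray for a spark-plug change: lay the ratchet, the combination wrench, the blue screwdriver and the blue carton of plugs each flat and fully down in the bed that is cut for it, the ratchet's head and the screwdriver's blade at the far end, away from the robot. The yellow screwdriver and the adjustable wrench are not part of the kit, so leave them lying where they are.

Things in the scene. Friction and masses are not known exactly. Their poses are not given: they have to be found in the camera images.
- ratchet: bright steel ratchet handle lying flat, 34 x 189 mm, 34 mm high at the head, handle 24 mm wide and 25 mm high. Origin: middle of its length, on its underside; y runs along it, the head at -y, the handle's butt at +y; z up. To be packed; grip across x at the origin.
- combination_wrench: bright steel combination wrench lying flat, 35 x 181 x 8 mm, open jaw at -y, ring at +y; for the fingers its shank counts as about 25 mm wide at the middle. Origin: middle of its length, on its underside; y along it, z up. To be packed; grip across x at the origin with the fingertips close to the surface.
- screwdriver_blue: screwdriver with a blue handle and bright blade, 26 x 160 x 25 mm. Origin: middle of its length, level with the handle's underside; y along it, z up: handle from y = -4 to +80 mm (26 mm wide), thin blade to y = -80 mm. To be packed; grip across x at y = +20 mm.
- spark_plug_box: small blue carton of spark plugs, 30 x 90 x 30 mm, lying flat. Origin: middle of its underside; y along it, z up. To be packed; grip across x at the origin. (The tray walls are 27 mm high; a finger channel at bed-floor level crosses all inserts from x = 89 to 135 mm, and the walls dip to 10 mm beside it.)
- bed_ratchet: Ratchet bed: x = 10 to 214 mm, 38 mm wide, rounded and 56 mm wide at the far end. Fixed black insert with a yellow bed floor, 224 x 74 mm, one of four in the red tray. Origin: middle of the short edge nearest the robot, underside; x along the bed away from the robot, z up. Floor z = 3 mm, banks 15 mm; underside 4 mm above the bench. Ratchet origin goes to (112, 0, 3) mm, head to +x.
- bed_wrench: Wrench bed: x = 14 to 210 mm, dog-bone, 58 mm wide at both ends, 38 mm between. Fixed black insert with a yellow bed floor, 224 x 74 mm, one of four in the red tray. Origin: middle of the short edge nearest the robot, underside; x along the bed away from the robot, z up. Floor z = 3 mm, banks 15 mm; underside 4 mm above the bench. Wrench origin goes to (112, 0, 3) mm, either way round.
- bed_driver: Blue screwdriver bed: 40 mm wide, x = 44 to 144 mm, then a slot 20 mm wide to x = 220 mm. Fixed black insert with a yellow bed floor, 224 x 74 mm, one of four in the red tray. Origin: middle of the short edge nearest the robot, underside; x along the bed away from the robot, z up. Floor z = 3 mm, banks 15 mm; underside 4 mm above the bench. Driver origin goes to (132, 0, 3) mm, blade to +x.
- bed_box: Carton bed: x = 59 to 165 mm, 44 mm wide. Fixed black insert with a yellow bed floor, 224 x 74 mm, one of four in the red tray. Origin: middle of the short edge nearest the robot, underside; x along the bed away from the robot, z up. Floor z = 3 mm, banks 15 mm; underside 4 mm above the bench. Carton origin goes to (112, 0, 3) mm, either way round. 
- screwdriver_yellow: screwdriver with a yellow handle, 28 x 200 x 27 mm; origin at the middle of its length on the underside, y along it, handle at +y. Not part of the kit: stays where it lies.
- adjustable_wrench: bright steel adjustable wrench, 52 x 238 x 15 mm; origin at the middle of its length on the underside, y along it, jaw at -y. Not part of the kit: stays where it lies.
There are look-alikes about, which are no part of the job. Several things look just like the ratchet: the one meant starts farthest to the robot's right.

How it is judged:
By the outcome, as a careful person would: the job done as asked, in the order asked, and still so for the second after the job is handed in, with the robot touching nothing.
It also fails if it takes over 102 s, if anything falls off the work surface, if the arm or the gripper's body presses on something with over 40 N, if the wrist force passes 120 N, or if a joint passes its speed limit or range.

### The arm

A 6-joint arm with a two-finger parallel gripper is mounted at the origin on a cart in front of the work surface, level with it; the furniture and walls round the work are solid. World frame = base frame: x ahead of the robot, y to its left, z up, the work surface at z = 0. Lengths are in m, angles in rad, forces in N, time in s.
With the tool pointing down it reaches from about 0.35 to 0.775 m from the base axis. Payload 7.3 kg.
Tool frame: the origin (TCP) lies midway between the tips of the shut fingers; the grasp point (between the pads) lies 19 mm behind it (robot.tcp_to_grasp is the distance from the TCP to the grasp point, in m); z points along the fingers, y is the line along which they close (so a half turn about z gives the same grasp; the last joint's range is limited). The gripper opens to 92 mm and grips with 3 to 60 N. Pads are 19 mm wide; open, the fingers measure 130 mm over their backs; the gripper's body (75 mm by 190 mm) begins 47 mm behind the grasp point.
Start: joints at [0.978, 0.342, 1.524, -0, 1.275, -0.146], TCP at [0.227, 0.473, 0.205] pointing down, gripper open.
Joint ranges: [-2.53, 2.53], [-0.77, 2.02], [0.04, 2.7], [-1, 4.14], [0.28, 2.66], [-3.11, 3.11]. Speed limits (rad/s): [2.57, 2.57, 3.14, 3.14, 3.14, 3.14].

### API

Orientations are given as [roll, pitch, yaw] about the fixed x, y, z axes, in that order (R = Rz(yaw) Ry(pitch) Rx(roll)).
In Python, from cell import readout, cams, ticket, robot gives the robot as it stands. The module is installed in compiled form; this text tells all that it offers.
- The arm moves only by the tool jog_arm, never from a script. Its argument "plan" is a list of rows, each a list of 5 numbers: the shift along the world's x, y, z each as a share of 0.08 m, from -1 to 1, then the turn about the world's z as a share of 90 degrees, from -1 to 1, then the opening, from -1 (shut) to 1 (fully open). A call has 1 to 12 rows; each row is the pose to reach, as a shift and turn from the pose commanded when the call began; what a row does not reach only later rows make up. A row lasts 1/10 s, in which the tool goes at most 50 mm and 8.59 degrees, less where a joint would pass 70% of its speed; a pose out of reach is approached as far as the arm can. A call with a number of a shift or a turn outside -1 to 1 is refused whole. A call with a gripper value outside its range is refused whole. The fingers move at their own pace and stop on an object; "squeeze" is the grip in N (left out, the last holds). Time passes only in rows, so rows that repeat a pose let the fingers close. It gives the time, the measured TCP pose, the force, the opening and the grip force at its end, in the units of the state.
- readout.observe(): the state, without advancing time (a new reading comes with each control period).
- cams.read_camera(name): name is "scene" or "top" or "wrist"; returns the picture (400x640x3 uint8, blue, green, red); there is no depth.
- cams.calibration(name): a dict with "K" (3x3 intrinsics, pixels), "k1" (the pictures are not rectified: a ray, as slopes to the right and down, at radius r is drawn at 1 + k1 r^2 times it, then the intrinsics apply), "world_from_camera" (4x4, takes a point from camera to world coordinates). Camera axes: x right, y down, z forward; pixel columns grow to the right and rows downward; lengths in m; the calibration is good to about 2 mm. A picture is of the moment at which its call begins: read the wrist's pose just before it. calibration takes no time and is no camera call; for the wrist camera it gives the pose at the moment of the call.
- ticket.hand_in(): hands the job in; it is judged then, once.
The state is a dict: "time": time; "qpos": joint angles; "qvel": joint speeds; "joint_efforts": joint torques, N m; "tool_pos": TCP position; "tool_rot": TCP orientation; "contact_force": force on the tool from outside, world axes, zero at the start; "torque": the same for the moment, N m; "opening": finger opening in m; "grip_force": force on a finger pad.
Only numpy, scipy, OpenCV 4.12 (cv2) and the standard library are available. Lean on these libraries where they do the work, as an engineer would, in place of code of your own. Each camera call takes 0.05 s, during which the arm holds its last target. There are 200 camera calls.

## Working session

There is one attempt and no reset: what is moved stays moved. The work goes in short steps, Python scripts to look and compute and a tool call to move; the robot and the scene stay as the last step left them, time stands still between calls to the robot, and variables do not carry over. Pictures are saved under pics/ and viewed, at most 14 in all, crops included, and the job is handed in when it is done.

Besides the shell and the picture viewer there is one more tool, called after "Emit:" in YAML: its name, and indented under it one key for each argument. jog_arm: Moves the arm, as the interface text tells. Shift numbers are shares of 0.08 m and turn numbers shares of 90 degrees, none past 1 either way. Its arguments: {"type":"object","properties":{"plan":{"type":"array"},"squeeze":{"type":"number"}},"required":["plan"]}

```bash
ls; mkdir -p pics
python3 - <<'E'
from cell import readout,cams
import cv2
print(readout.observe())
for n in ("scene","top","wrist"):
    im=cams.read_camera(n); cv2.imwrite(f"pics/{n}0.png",im); c=cams.calibration(n); print(n,c)
E
```

```text
pics
{'time': 0.0, 'qpos': array([ 9.78004936e-01,  3.42690806e-01,  1.52500245e+00, -7.30800536e-07,
        1.27538401e+00, -1.46009062e-01]), 'qvel': array([-8.81272077e-04,  2.79832147e-04, -7.33864654e-04, -7.26589087e-04,
       -2.44087506e-03, -6.64665964e-05]), 'joint_efforts': array([ 5.92904726e-04, -4.31233943e+01, -2.44229168e+01,  7.15755788e-02,
        5.59384050e-02, -1.43162360e-04]), 'tool_pos': array([0.22657762, 0.4731161 , 0.20476663]), 'tool_rot': array([-3.14012374e+00, -2.15305926e-04,  2.69481038e+00]), 'contact_force': array([-0.67932894, -0.21774668,  0.40892678]), 'torque': array([-0.00680495,  0.00315201,  0.1067709 ]), 'grip_force': 0.0, 'opening': 0.09197883614459348}
scene {'K': array([[505.07045542,   0.        , 318.146905  ],
       [  0.        , 505.07045542, 199.22911361],
       [  0.        ,   0.        ,   1.        ]]), 'k1': -0.06978052259797467, 'world_from_camera': array([[ 0.61116603, -0.44227191,  0.65640814, -0.57691886],
       [-0.79113301, -0.31601044,  0.52368498, -0.91208535],
       [-0.02417933, -0.83936462, -0.54303075,  1.021
[... 293 characters left out ...]
-0.0127837 , -0.98680333,  0.161418  ,  0.37683762],
       [-0.9998007 ,  0.01013888, -0.01719805,  0.02370322],
       [ 0.01533449, -0.16160569, -0.98673626,  1.38018651],
       [ 0.        ,  0.        ,  0.        ,  1.        ]])}
wrist {'K': array([[302.17201842,   0.        , 320.95287945],
       [  0.        , 302.17201842, 198.78862135],
       [  0.        ,   0.        ,   1.        ]]), 'k1': -0.027233403556231956, 'world_from_camera': array([[ 0.43292468,  0.87272284,  0.2256791 ,  0.16652183],
       [ 0.90142888, -0.41872515, -0.1099783 ,  0.50401043],
       [-0.00148306,  0.25104598, -0.96797403,  0.38497729],
       [ 0.        ,  0.        ,  0.        ,  1.        ]])}
```

View pics/top0.png

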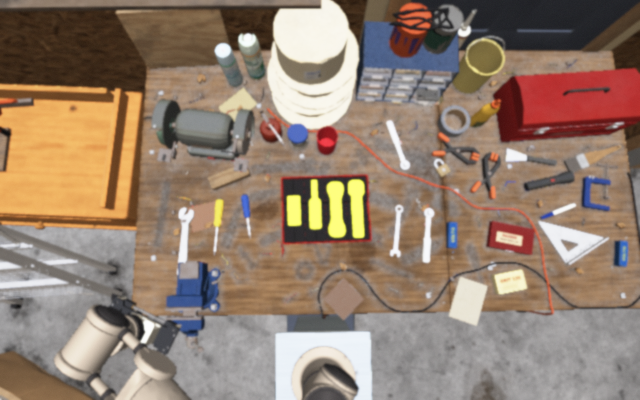

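View pics/scene0.png

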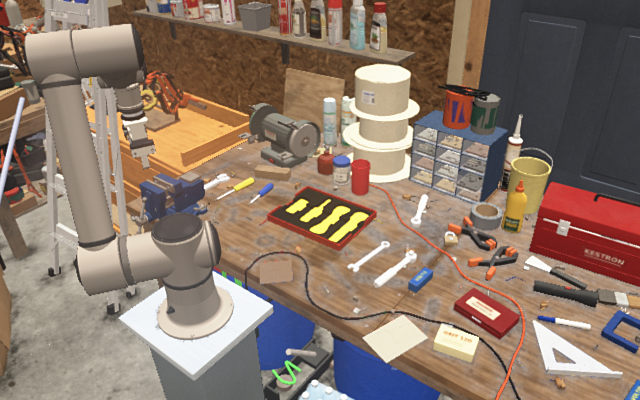

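Top view: tray at (325,210), with beds from left to right for carton (294), driver (315), wrench (336) and ratchet (358). Blue driver is at (247,215). Bright tools are at (397,232), (427,235) and (398,145). Cartons are at (452,235) and (621,252). I'll take a close crop to tell them apart.

Run:
```python
import cv2,numpy as np
a=cv2.imread("pics/top0.png")[110:290,370:640]; b=cv2.imread("pics/scene0.png")[180:310,330:530]
a=cv2.resize(a,(800,533),interpolation=cv2.INTER_CUBIC); b=cv2.resize(b,(800,520),interpolation=cv2.INTER_CUBIC)
cv2.imwrite("pics/c1.png",a);cv2.imwrite("pics/c2.png",b)
```

```text
(no output)
```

View pics/c1.png

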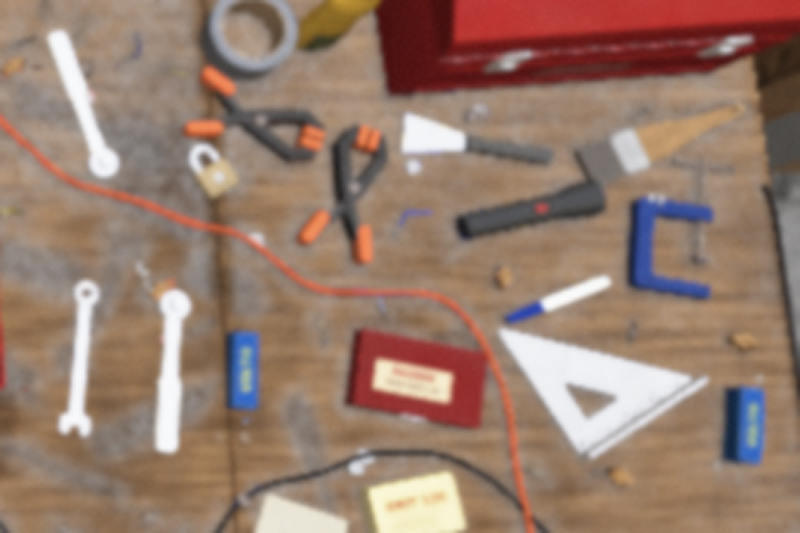

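View pics/c2.png

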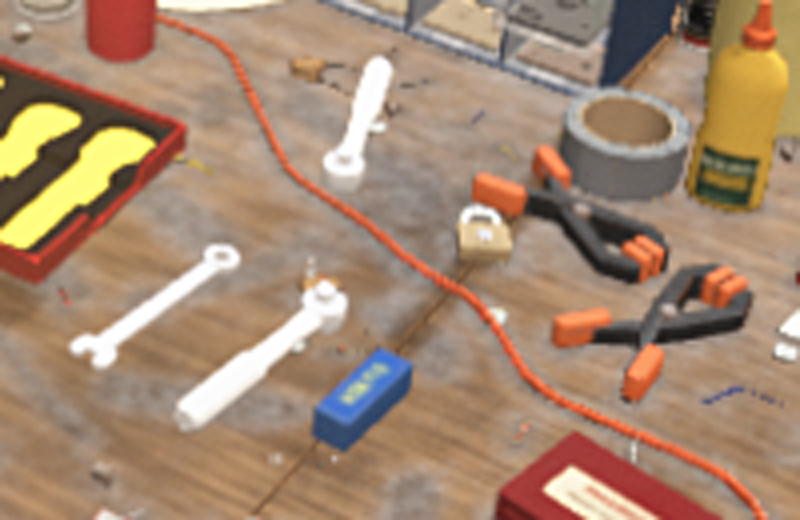

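The candidates are:
- **Ratchets:** top (427,235) and (398,145). The one farthest right is (427,235), with its head pointing away from the robot.
- **Wrench:** (397,232). The adjustable wrench at (183,233) is a different tool.
- **Cartons:** (452,235), and (621,252), which is out of reach.
- **Drivers:** blue (247,215) and yellow (217,225). The blue pen at (557,211) is something else.

The crops confirm the choice. Next I'll do a coarse measurement.

```bash
cat > h.py <<'E'
import numpy as np, cv2
def ray(c,uv):
    K=c["K"];uv=np.atleast_2d(uv).astype(float)
    d=(uv-[K[0,2],K[1,2]])/K[0,0]
    u=d.copy()
    for _ in range(10): u=d/(1+c["k1"]*(u**2).sum(1,keepdims=True))
    T=c["world_from_camera"]
    return T[:3,3],np.c_[u,np.ones(len(u))]@T[:3,:3].T
def plane(c,uv,z):
    o,d=ray(c,uv); return o+d*((z-o[2])/d[:,2])[:,None]
def proj(c,P):
    T=c["world_from_camera"];p=(np.atleast_2d(P)-T[:3,3])@T[:3,:3]
    u=p[:,:2]/p[:,2:];u=u*(1+c["k1"]*(u**2).sum(1,keepdims=True))
    return u*c["K"][0,0]+[c["K"][0,2],c["K"][1,2]]
def tri(c1,p1,c2,p2):
    o1,d1=ray(c1,p1);o2,d2=ray(c2,p2);d1,d2=d1[0],d2[0]
    s=np.linalg.lstsq(np.c_[d1,-d2],o2-o1,rcond=None)[0]
    a,b=o1+s[0]*d1,o2+s[1]*d2
    return (a+b)/2,np.linalg.norm(a-b)
def masks(im):
    h=cv2.cvtColor(im,cv2.COLOR_BGR2HSV);H,S,V=cv2.split(h)
    return dict(white=((V>200)&(S<40)),yellow=((H>24)&(H<36)&(S>180)&(V>180)),
      blue=((H>100)&(H<125)&(S>130)&(V>90)),red=((H<6)|(H>174))&(S>150)&(V>70))
def blobs(m,amin=40):
    cs,_=cv2.findContours(m.astype(np.uint8),cv2.RETR_EXTERNAL,cv2.CHAIN_APPROX_NONE)
    out=[]
    for c in cs:
        a=cv2.contourArea(c)
        if a<amin: continue
        p=c[:,0,:].astype(np.float32);out.append((a,p.mean(0),p))
    return out
def rect(P):  # world xy pts -> centre, long, short, yaw of long axis(deg)
    (c,(w,h),a)=cv2.minAreaRect(P[:,:2].astype(np.float32)*1000)
    if w<h: w,h,a=h,w,a+90
    return np.round(c,1),round(w,1),round(h,1),round((a+90)%180-90,1)
E
python3 - <<'E'
from cell import cams
import cv2
from h import *
im=cv2.imread("pics/top0.png");c=cams.calibration("top");M=masks(im)
for k,z in(("white",.01),("blue",.025),("yellow",.007),("red",.02)):
    for a,m,p in blobs(M[k]):
        if 150<m[1]<290 and 160<m[0]<640 or k=="white": 
            if m[1]>110 and m[1]<290: print(k,a,m.round(),*rect(plane(c,p,z)))
E
```

```text
white 326.5 [ 31. 283.] [325.6 987.6] 223.4 23.7 -86.9
white 71.0 [505. 279.] [ 309.2 -648.7] 90.6 57.6 -78.7
white 76.5 [  8. 265.] [ 385.1 1074.8] 64.5 20.4 89.6
white 102.5 [ 60. 261.] [396.6 901. ] 113.6 16.4 -85.4
white 1244.5 [573. 240.] [ 428.  -876.4] 249.0 120.6 74.9
white 308.0 [427. 235.] [ 473.3 -371.6] 189.9 32.2 -4.7
white 377.5 [184. 232.] [484.7 482.3] 190.2 52.1 -6.6
white 223.5 [397. 231.] [ 491.2 -260.5] 178.8 35.2 -5.2
white 85.0 [564. 208.] [ 561.4 -867.8] 88.3 16.2 -69.9
white 69.0 [583. 160.] [ 736.9 -957.6] 43.6 28.1 20.6
white 177.0 [515. 156.] [ 758.8 -710.2] 75.3 45.1 89.6
white 292.5 [397. 145.] [ 802.1 -277.5] 193.4 33.5 17.8
blue 658.5 [190. 289.] [315.2 459.3] 135.1 113.6 -0.6
blue 88.0 [622. 254.] [  398.8 -1047.6] 82.0 28.7 -7.8
blue 87.5 [452. 234.] [ 471.4 -448.7] 84.1 30.0 -6.9
blue 92.5 [245. 206.] [581.3 262.8] 74.7 20.4 10.4
blue 197.0 [593. 193.] [ 613.1 -981.8] 107.0 89.3 -10.1
red 994.0 [511. 237.] [ 461.3 -660.1] 156.5 92.1 78.2
red 187.0 [317. 217.] [567.5 -14.1] 307.8 234.2 -89.1
```

Emit:
jog_arm:
  plan:
    - [0.5, -1, 0, 0.05, 1]
    - [0.5, -1, 0, 0.05, 1]
  squeeze: 20

```text
time: 0.35
tool_pos: [0.2667, 0.3923, 0.2048]
tool_rot: [-3.14, -0.0, 2.778]
contact_force: [0.6, -0.5, -0.6]
opening: 0.0918
grip_force: 0.0
```

Emit:
jog_arm:
  plan:
    - [0.5, -1, 0, 0.05, 1]
    - [0.5, -1, 0, 0.05, 1]

```text
time: 0.55
tool_pos: [0.3072, 0.3114, 0.2052]
tool_rot: [-3.141, -0.0, 2.854]
contact_force: [1.0, -0.1, 0.2]
opening: 0.0917
grip_force: 0.0
```

Emit:
jog_arm:
  plan:
    - [0.5, -1, 0, 0.05, 1]
    - [0.5, -1, 0, 0.05, 1]
    - [0.5, -1, 0, 0.05, 1]

```text
time: 0.85
tool_pos: [0.3485, 0.23, 0.2054]
tool_rot: [-3.141, 0.001, 2.925]
contact_force: [0.5, 0.2, -0.3]
opening: 0.0921
grip_force: 0.0
```

Emit:
jog_arm:
  plan:
    - [0.5, -1, 0, 0.05, 1]
    - [0.5, -1, 0, 0.05, 1]
    - [0.5, -1, 0, 0.05, 1]
    - [0.5, -1, 0, 0.05, 1]

```text
time: 1.25
tool_pos: [0.3867, 0.1535, 0.2053]
tool_rot: [3.141, -0.001, 3.007]
contact_force: [-0.6, 0.3, 0.4]
opening: 0.0921
grip_force: 0.0
```

```bash
cat > snap.py <<'E'
import sys,pickle,cv2
from cell import readout,cams
n=sys.argv[1]
s=readout.observe();c=cams.calibration("wrist");im=cams.read_camera("wrist")
cv2.imwrite(f"pics/{n}.png",im);pickle.dump(c,open(f"{n}.pkl","wb"))
print(s["time"],s["tool_pos"].round(4),s["tool_rot"].round(4),abs(s["qvel"]).max().round(4))
E
python3 snap.py w1
```

```text
1.25 [0.3867 0.1535 0.2053] [ 3.1411e+00 -8.0000e-04  3.0068e+00] 0.0384
```

Emit:
jog_arm:
  plan:
    - [0.5, -1, 0, 0.05, 1]
    - [0.5, -1, 0, 0.05, 1]
    - [0.5, -1, 0, 0.05, 1]

```text
time: 1.6
tool_pos: [0.4283, 0.072, 0.2054]
tool_rot: [-3.141, 0.001, 3.086]
contact_force: [-0.4, 0.8, 0.6]
opening: 0.0918
grip_force: 0.0
```

Emit:
jog_arm:
  plan:
    - [0.5, -1, 0, 0.035, 1]
    - [0.5, -1, 0, 0.035, 1]
    - [0.5, -1, 0, 0.035, 1]
    - [0.5, -1, 0, 0.035, 1]
    - [0.5, -1, 0, 0.035, 1]

```text
time: 2.1
tool_pos: [0.4661, -0.0046, 0.2053]
tool_rot: [3.141, -0.001, -3.139]
contact_force: [0.1, 0.4, -0.6]
opening: 0.0916
grip_force: 0.0
```

```bash
python3 snap.py w2
```

```text
2.1 [ 0.4661 -0.0046  0.2053] [ 3.1407e+00 -8.0000e-04 -3.1390e+00] 0.0068
```

View pics/w2.png

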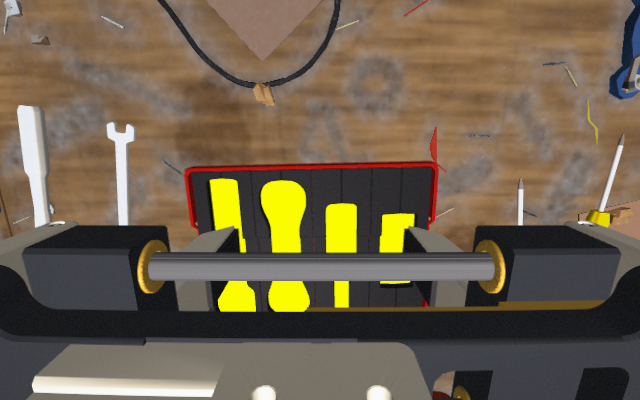

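The wrist view shows the near half of the tray, with bed ends at (225,180), (285,182), (341,205) and (398,215) and the near rim at row 165. The gripper hides the far half. I'll measure the beds in both wrist views and in the top view.

```bash
cat > beds.py <<'E'
from h import *
import pickle
V={n:(cv2.imread(f"pics/{n}.png"),pickle.load(open(n+".pkl","rb"))) for n in("w1","w2")}
near={}
for n,(im,c) in V.items():
    for a,m,p in sorted(blobs(masks(im)["yellow"],150),key=lambda b:b[1][0]):
        P=plane(c,p,.007)
        if abs(P[:,1].mean())>.15: continue
        x0=P[:,0].min()
        if x0>.56: continue
        sl=[]
        for xs in np.arange(x0+.03,x0+.06,.005):
            s=P[abs(P[:,0]-xs)<.003]; sl.append((xs,s[:,1].min(),s[:,1].max()))
        sl=np.array(sl);mid=sl[:,1:].mean(1)
        near.setdefault(n,[]).append(p[np.argmin(P[:,0])])
        e=P[P[:,0]<x0+.004]
        print(n,"x0 %.4f ymid@30-60mm %.4f width %.4f slope %.1fdeg yend %.4f"%(x0,mid.mean(),(sl[:,2]-sl[:,1]).mean(),np.degrees(np.polyfit(sl[:,0],mid,1)[0]),e[:,1].mean()))
# red rim corners
for n,(im,c) in V.items():
    b=max(blobs(masks(im)["red"],100),key=lambda b:np.ptp(b[2][:,0])); p=b[2]
    l=p[np.argmin(p[:,0]+2*p[:,1])];r=p[np.argmax(p[:,0]-2*p[:,1])]; print(n,"rim corners px",l,r,plane(c,[l,r],.03).round(4).tolist()); near[n+"r"]=(l,r)
for i in(0,1): print("rim tri",tri(V["w1"][1],near["w1r"][i],V["w2"][1],near["w2r"][i]))
# bed near-left corner triangulation
def corners(n):
    im,c=V[n];o=[]
    for a,m,p in sorted(blobs(masks(im)["yellow"],150),key=lambda b:b[1][0]):
        P=plane(c,p,.007)
        if abs(P[:,1].mean())<.15 and P[:,0].min()<.56:o.append((p[np.argmin(p[:,0]+1.5*p[:,1])],p[np.argmax(p[:,0]-1.5*p[:,1])]))
    return o
for a,b in zip(corners("w1"),corners("w2")):
    for i in(0,1): q,e=tri(V["w1"][1],a[i],V["w2"][1],b[i]); print("bed corner",q.round(4),round(e,4))
E
python3 beds.py
python3 - <<'E'
from h import *
from cell import cams
im=cv2.imread("pics/top0.png");c=cams.calibration("top")
for a,m,p in blobs(masks(im)["yellow"],40):
    P=plane(c,p,.007)
    if abs(P[:,1].mean())<.15: print(a,m,rect(P))
E
```

```text
Traceback (most recent call last):
  File "beds.py", line 13, in <module>
    s=P[abs(P[:,0]-xs)<.003]; sl.append((xs,s[:,1].min(),s[:,1].max()))
                                            ~~~~~~~~~~^^
ValueError: zero-size array to reduction operation minimum which has no identity
```

```bash
sed -i 's/        sl=np.array(sl);/        if not sl: continue\n        sl=np.array(sl);/; s/s=P\[abs(P\[:,0\]-xs)<.003\]; sl.append/s=P[abs(P[:,0]-xs)<.003]\n            if len(s)>1: sl.append/' beds.py; python3 beds.py
python3 - <<'E'
from h import *
from cell import cams
im=cv2.imread("pics/top0.png");c=cams.calibration("top")
h=cv2.cvtColor(im,cv2.COLOR_BGR2HSV); print(h[210,294],h[210,336])
m=(h[...,0]>20)&(h[...,0]<40)&(h[...,1]>120)&(h[...,2]>120)
for a,m,p in blobs(m,40):
    P=plane(c,p,.007)
    if abs(P[:,1].mean())<.15: print(a,m,rect(P))
E
```

```text
w1 x0 0.5176 ymid@30-60mm 0.0256 width 0.0347 slope 26.8deg yend 0.0193
w1 x0 0.5268 ymid@30-60mm 0.0985 width 0.0377 slope 10.4deg yend 0.0887
w2 x0 0.4700 ymid@30-60mm -0.1270 width 0.0343 slope 1.3deg yend -0.1286
w2 x0 0.4726 ymid@30-60mm -0.0517 width 0.0506 slope 1.5deg yend -0.0527
w2 x0 0.5028 ymid@30-60mm 0.0234 width 0.0392 slope -0.7deg yend 0.0237
w2 x0 0.5163 ymid@30-60mm 0.0915 width 0.0299 slope 0.8deg yend 0.0988
w1 rim corners px [239. 233.] [313. 222.] [[0.4417, 0.0438, 0.03], [0.4398, 0.1378, 0.03]]
w2 rim corners px [185. 169.] [436. 127.] [[0.4548, -0.165, 0.03], [0.4057, 0.1292, 0.03]]
rim tri (array([0.33755664, 0.12345445, 0.48891945]), np.float64(0.1662823395380551))
rim tri (array([0.41803197, 0.1308132 , 0.05349381]), np.float64(0.03190563896690828))
bed corner [ 0.4514 -0.0172  0.1403] 0.1469
bed corner [0.4512 0.005  0.143 ] 0.1517
bed corner [0.4624 0.0237 0.1185] 0.1533
bed corner [0.4624 0.053  0.119 ] 0.1561
[ 30 129 254] [ 30 129 254]
423.5 [293.60242 210.24097] (array([564.7,  97.6]), 110.2, 52.7, 0.1)
805.5 [335.7293 209.1955] (array([569.2, -51.5]), 200.3, 64.6, 1.4)
766.0 [356.59558 208.05882] (array([ 570.4, -121.1]), 210.4, 60.7, -1.3)
528.0 [314.4035  204.86842] (array([587.4,  24.5]), 179.4, 48.5, 1.8)
```

View pics/w1.png

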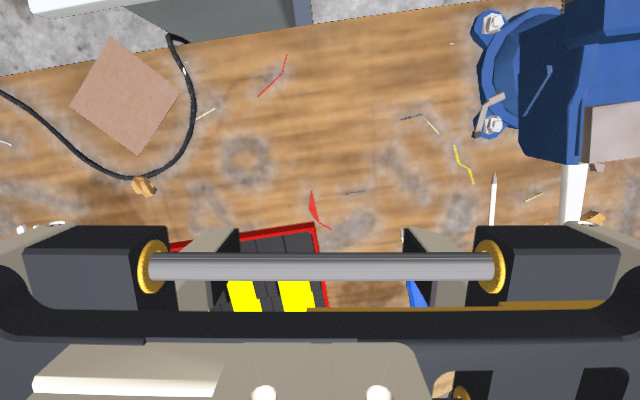

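Emit:
jog_arm:
  plan:
    - [1, -0.3, 0, 0, 1]
    - [1, -0.3, 0, 0, 1]

```text
time: 2.35
tool_pos: [0.5479, -0.0292, 0.2059]
tool_rot: [3.142, 0.001, -3.138]
contact_force: [0.7, -0.2, 0.5]
opening: 0.0918
grip_force: 0.0
```

Emit:
jog_arm:
  plan:
    - [1, -0.3, 0, 0, 1]
    - [1, -0.3, 0, 0, 1]
    - [1, -0.3, 0, 0, 1]
    - [1, -0.3, 0, 0, 1]

```text
time: 2.75
tool_pos: [0.6264, -0.053, 0.2047]
tool_rot: [3.141, -0.002, -3.139]
contact_force: [-0.4, 0.0, -0.1]
opening: 0.0916
grip_force: 0.0
```

```bash
python3 snap.py w3
```

```text
2.75 [ 0.6264 -0.053   0.2047] [ 3.1408e+00 -1.8000e-03 -3.1394e+00] 0.0378
```

View pics/w3.png

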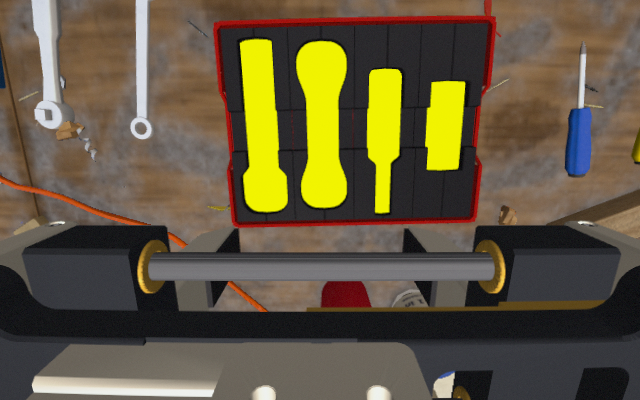

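The w3 view shows all four beds whole, between columns 240 and 465. The blue driver is at (579,110) with its blade toward the robot.

```bash
cat > beds2.py <<'E'
from h import *
import pickle
L=lambda n:(cv2.imread(f"pics/{n}.png"),pickle.load(open(n+".pkl","rb")))
im,c=L("w3");C=c["world_from_camera"][:3,3]
def e(p,zlo,zhi,ax):   # near-camera side edge -> bank top, far side -> floor
    A=plane(c,p,.007);B=plane(c,p,.019);return A,B
for a,m,p in sorted(blobs(masks(im)["yellow"],500),key=lambda b:b[1][0]):
    if not 200<m[0]<480: continue
    A=plane(c,p,.007);B=plane(c,p,.019)
    lo,hi=A[:,0].min(),A[:,0].max()
    xn=B[:,0].min() if lo>C[0] else lo; xf=B[:,0].max() if hi<C[0] else hi
    rows=[]
    for xs in np.arange(lo+.02,hi-.02,.01):
        s=abs(A[:,0]-xs)<.004; yl,yh=A[s,1].min(),A[s,1].max()
        if C[1]>yh: yh=B[s,1].max()
        if C[1]<yl: yl=B[s,1].min()
        rows.append((xs,(yl+yh)/2,yh-yl))
    r=np.array(rows);k=np.polyfit(r[:,0],r[:,1],1)
    print("xn %.4f xf %.4f len %.4f ymid@.57 %.4f yaw %.2f w %.4f"%(xn,xf,xf-xn,np.polyval(k,.57),np.degrees(np.arctan(k[0])),np.median(r[:,2])))
# two-view height of near ends, w2 vs w3 
im2,c2=L("w2")
f=lambda im:[p[p[:,1]==p[:,1].min()].mean(0) for a,m,p in sorted(blobs(masks(im)["yellow"],150),key=lambda b:b[1][0]) if 180<m[0]<480 and m[1]<250]
for a,b in list(zip(f(im2),f(im3:=im)))[:4]: print("near-end tri",a,b,*[np.round(t,4) for t in tri(c2,a,c,b)])
# driver
for a,m,p in blobs(masks(im)["blue"],200): print("blue",m,rect(plane(c,p,.0125)),p[:,1].min(),p[:,1].max())
E
python3 beds2.py
```

```text
xn 0.4682 xf 0.6737 len 0.2055 ymid@.57 -0.1237 yaw 1.28 w 0.0385
xn 0.4704 xf 0.6681 len 0.1977 ymid@.57 -0.0498 yaw 1.63 w 0.0404
xn 0.5002 xf 0.6749 len 0.1746 ymid@.57 0.0237 yaw 1.40 w 0.0393
xn 0.5129 xf 0.6181 len 0.1052 ymid@.57 0.0969 yaw 0.89 w 0.0472
near-end tri [222. 178.] [256.5  39. ] [ 0.4692 -0.1257  0.0132] 0.0028
near-end tri [281.5 180. ] [321.5  41. ] [ 0.4716 -0.0518  0.013 ] 0.0015
near-end tri [341.5 203. ] [386.5  69. ] [0.5012 0.0235 0.0132] 0.0005
near-end tri [400. 213.] [450.  81.] [0.5139 0.0985 0.0143] 0.0006
blue [579.47797 140.78616] (array([582.5, 269.5]), 81.7, 29.0, 7.6) 108.0 174.0
```

Emit:
jog_arm:
  plan:
    - [-0.1, -1, 0, 0, 1]
    - [-0.1, -1, 0, 0, 1]

```text
time: 3.0
tool_pos: [0.6176, -0.1347, 0.2063]
tool_rot: [-3.141, 0.0, -3.139]
contact_force: [0.5, -0.6, -0.0]
opening: 0.0915
grip_force: 0.0
```

Emit:
jog_arm:
  plan:
    - [-0.15, -1, 0, 0, 1]
    - [-0.15, -1, 0, 0, 1]
    - [-0.15, -1, 0, 0, 1]
    - [-0.15, -1, 0, 0, 1]
    - [-0.15, -1, 0, 0, 1]

```text
time: 3.5
tool_pos: [0.6067, -0.2128, 0.2061]
tool_rot: [3.141, 0.0, -3.139]
contact_force: [0.7, 0.7, -0.9]
opening: 0.0918
grip_force: 0.0
```

```bash
python3 snap.py w4
```

```text
3.5 [ 0.6067 -0.2128  0.2061] [ 3.1412e+00  4.0000e-04 -3.1393e+00] 0.0107
```

Emit:
jog_arm:
  plan:
    - [-0.1, -1, 0, 0, 1]
    - [-0.1, -1, 0, 0, 1]

```text
time: 3.75
tool_pos: [0.5991, -0.2944, 0.2059]
tool_rot: [-3.141, 0.0, -3.138]
contact_force: [0.5, -0.8, -0.6]
opening: 0.0917
grip_force: 0.0
```

Emit:
jog_arm:
  plan:
    - [-0.15, -1, 0, 0, 1]
    - [-0.15, -1, 0, 0, 1]
    - [-0.15, -1, 0, 0, 1]
    - [-0.15, -1, 0, 0, 1]
    - [-0.15, -1, 0, 0, 1]

```text
time: 4.25
tool_pos: [0.5876, -0.3725, 0.2056]
tool_rot: [3.141, 0.0, -3.139]
contact_force: [0.0, 0.4, -1.0]
opening: 0.0918
grip_force: 0.0
```

```bash
python3 snap.py w5
python3 - <<'E'
import cv2,numpy as np
a=cv2.imread("pics/w4.png")[:230];b=cv2.imread("pics/w5.png")[:230]
cv2.imwrite("pics/w45.png",np.vstack([a,b]))
E
```

```text
4.25 [ 0.5876 -0.3725  0.2056] [ 3.1410e+00  1.0000e-04 -3.1386e+00] 0.0058
```

View pics/w45.png

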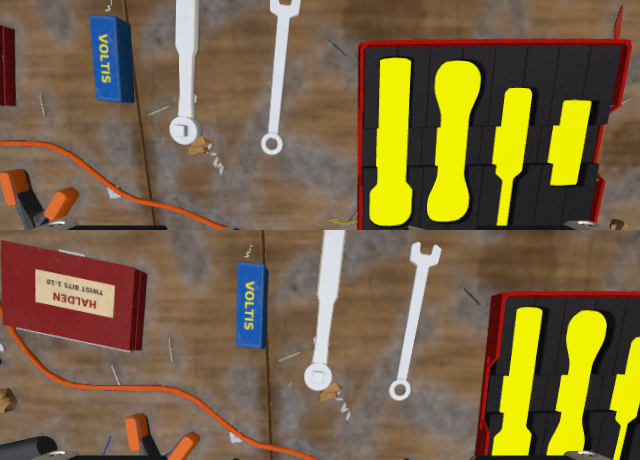

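Upper half (w4) and lower half (w5): carton at (252,75 in w5), ratchet head at (318,146) with its butt cut off at the top edge, and the wrench whole from (425,20) to (400,160).

```bash
cat > tools.py <<'E'
from h import *
import pickle
L=lambda n:(cv2.imread(f"pics/{n}.png"),pickle.load(open(n+".pkl","rb")))
tips={}
for n in("w4","w5"):
    im,c=L(n);M=masks(im)
    h=cv2.cvtColor(im,cv2.COLOR_BGR2HSV)
    w=cv2.morphologyEx(((h[...,1]<60)&(h[...,2]>150)).astype(np.uint8),cv2.MORPH_OPEN,np.ones((3,3)))
    w[215:]=0
    print(n,"cam",c["world_from_camera"][:3,3].round(3))
    for a,m,p in blobs(w,900):
        rat=m[0]<(230 if n=="w4" else 360)
        z=.0125 if rat else .006
        P=plane(c,p,z);r=[]
        for xs in np.arange(P[:,0].min()+.012,P[:,0].max()-.01,.006):
            s=P[abs(P[:,0]-xs)<.004]; r.append((xs,(s[:,1].min()+s[:,1].max())/2,np.ptp(s[:,1])))
        r=np.array(r);k=np.polyfit(r[:,0],r[:,1],1)
        tip=p[p[:,1]==p[:,1].max()].mean(0);tips[n,rat]=tip
        print("ratchet" if rat else "wrench",a,m.round(),"x %.4f..%.4f yaw %.2f"%(P[:,0].min(),P[:,0].max(),np.degrees(np.arctan(k[0]))),"y@.47 %.4f y@.49 %.4f"%(np.polyval(k,.47),np.polyval(k,.49)),rect(P),tip)
        print("  widths",(r[:,2]*1000).round().astype(int))
    for a,m,p in blobs(M["blue"],900):
        print("blue",m.round(),rect(plane(c,p,.03)),rect(plane(c,p,.015)))
        tips[n,"b"]=p[np.argmax(p[:,1]+.3*p[:,0])],p[np.argmax(p[:,1]-.5*p[:,0])]
c4,c5=L("w4")[1],L("w5")[1]
for k in(True,False): print("tip tri",k,*[np.round(t,4) for t in tri(c4,tips["w4",k],c5,tips["w5",k])])
for i in(0,1):print("box tri",tips["w4","b"][i],tips["w5","b"][i],*[np.round(t,4) for t in tri(c4,tips["w4","b"][i],c5,tips["w5","b"][i])])
E
python3 tools.py
```

```text
w4 cam [ 0.54  -0.211  0.386]
wrench 1959.5 [278.  71.] x 0.4081..0.5806 yaw -7.95 y@.47 -0.2597 y@.49 -0.2625 (array([ 493.9, -261.1]), 176.0, 33.8, -6.2) [271.5 154. ]
  widths [33 25 14 14 14 14 13 14 13 13 13 14 13 13 13 12 13 12 14 12 12 13 15 22
 26 26]
ratchet 2577.0 [185.  71.] x 0.4093..0.5676 yaw -7.75 y@.47 -0.3671 y@.49 -0.3698 (array([ 487.9, -372.8]), 160.4, 33.1, -6.1) [184.5 144. ]
  widths [24 24 25 26 26 26 26 23 19 18 17 17 16 16 15 16 18 18 19 26 31 34 33]
blue [106.  58.] (array([ 472.8, -449.9]), 88.9, 29.9, -4.6) (array([ 470., -460.]), 92.6, 31.2, -4.6)
w5 cam [ 0.521 -0.371  0.386]
wrench 1950.0 [413.  85.] x 0.4005..0.5813 yaw -7.52 y@.47 -0.2599 y@.49 -0.2625 (array([ 491.6, -260.7]), 181.4, 34.5, -5.8) [398.5 170. ]
  widths [34 33 29 15 14 15 15 14 14 14 13 13 13 13 13 13 13 13 13 13 13 12 12 12
 20 26 27]
ratchet 2847.0 [326.  78.] x 0.3913..0.5680 yaw -6.98 y@.47 -0.3657 y@.49 -0.3682 (array([ 479.1, -369. ]), 179.1, 33.7, -4.9) [317. 160.]
  widths [24 23 24 24 24 24 24 24 24 23 22 17 16 16 16 15 15 18 17 17 17 18 22 30
 33 33]
blue [250.  74.] (array([ 472.6, -450.2]), 88.8, 29.2, -4.5) (array([ 470.6, -453.5]), 92.5, 30.4, -4.5)
tip tri True [ 0.5671 -0.3758  0.0193] 0.0001
tip tri False [ 0.5807 -0.273   0.0079] 0.0006
box tri [121. 101.] [261. 117.] [ 0.5171 -0.4396  0.0292] 0.0006
box tri [98. 99.] [238. 116.] [ 0.5154 -0.4655  0.0303] 0.0007
```

Emit:
jog_arm:
  plan:
    - [-0.72, 0.04, -1, -0.07, 0.3]
    - [-0.72, 0.04, -1, -0.07, 0.3]
    - [-0.72, 0.04, -1, -0.07, 0.3]

```text
time: 4.6
tool_pos: [0.5215, -0.3645, 0.1173]
tool_rot: [3.13, -0.017, 3.033]
contact_force: [-0.1, 2.1, -0.5]
opening: 0.0724
grip_force: 0.0
```

Emit:
jog_arm:
  plan:
    - [-0.72, 0.04, -0.7, 0, 0.3]
    - [-0.72, 0.04, -0.7, 0, 0.3]
    - [-0.72, 0.04, -0.7, 0, 0.3]
    - [-0.72, 0.04, -0.7, 0, 0.3]
    - [-0.72, 0.04, -0.7, 0, 0.3]

```text
time: 5.1
tool_pos: [0.4738, -0.3687, 0.0712]
tool_rot: [-3.139, 0.003, 3.034]
contact_force: [-0.1, -0.1, -0.0]
opening: 0.06
grip_force: 0.0
```

```bash
python3 snap.py w6
```

```text
5.1 [ 0.4738 -0.3687  0.0712] [-3.1393  0.0034  3.0338] 0.0025
```

View pics/w6.png

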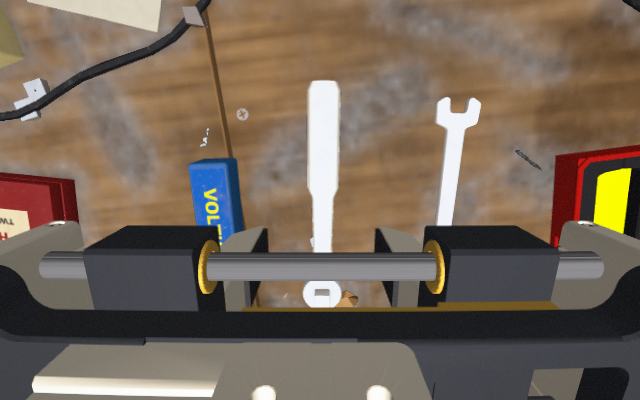

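w6: the ratchet lies centred between the open fingers, butt at (322,82). I'll descend and grip.

Run:
```python
from h import *
import pickle
im=cv2.imread("pics/w6.png");c=pickle.load(open("w6.pkl","rb"))
h=cv2.cvtColor(im,cv2.COLOR_BGR2HSV);w=((h[...,1]<60)&(h[...,2]>150)).astype(np.uint8);w[215:]=0
for a,m,p in blobs(w,900):
    P=plane(c,p,.0125);s=P[P[:,0]>.40];print(m,"xmin",P[:,0].min(),rect(P))
```

```text
[452.90033 148.8746 ] xmin 0.40030238814185615 (array([ 447.4, -259.2]), 92.6, 34.1, -5.8)
[322.93872 146.58064] xmin 0.3779029185048079 (array([ 430.5, -360.8]), 104.4, 25.6, -6.9)
[108.55173   17.022167] xmin 0.2985541734383518 (array([ 321.8, -515.2]), 99.2, 33.4, 82.2)
```

Emit:
jog_arm:
  plan:
    - [0, 0.02, -0.3, 0, 0.3]
    - [0, 0.02, -0.6, 0, 0.3]
    - [0, 0.02, -0.81, 0, 0.3]
    - [0, 0.02, -0.81, 0, 0.3]
    - [0, 0.02, -0.81, 0, 0.3]
    - [0, 0.02, -0.81, 0, 0.3]

```text
time: 5.75
tool_pos: [0.4728, -0.3673, 0.0062]
tool_rot: [-3.14, 0.002, 3.033]
contact_force: [-0.0, 1.2, 0.6]
opening: 0.0594
grip_force: 0.0
```

Emit:
jog_arm:
  plan:
    - [0, 0, 0, 0, -1]
    - [0, 0, 0, 0, -1]
    - [0, 0, 0, 0, -1]
    - [0, 0, 0, 0, -1]
    - [0, 0, 0, 0, -1]
    - [0, 0, 0, 0, -1]
    - [0, 0, 0, 0, -1]
    - [0, 0, 0, 0, -1]
    - [0, 0, 0, 0, -1]
    - [0, 0, 0, 0, -1]
  squeeze: 30

```text
time: 6.75
tool_pos: [0.4716, -0.3665, 0.0046]
tool_rot: [3.141, -0.0, 3.033]
contact_force: [-0.4, -0.2, 1.2]
opening: 0.0006
grip_force: 0.0
```

The fingers shut on nothing, so I'll look before doing anything else.

```bash
python3 snap.py w7
python3 - <<'E'
from cell import cams
import cv2,numpy as np
b=cams.read_camera("scene")[190:300,350:500]; b=cv2.resize(b,(640,469),interpolation=cv2.INTER_CUBIC)[:380]
a=cv2.resize(cv2.imread("pics/w7.png"),(352,220))
o=np.zeros((600,640,3),np.uint8);o[:380]=b;o[380:,:352]=a
cv2.imwrite("pics/d1.png",o)
E
```

```text
6.75 [ 0.4716 -0.3665  0.0046] [ 3.1415e+00 -1.0000e-04  3.0326e+00] 0.0016
```

View pics/d1.png

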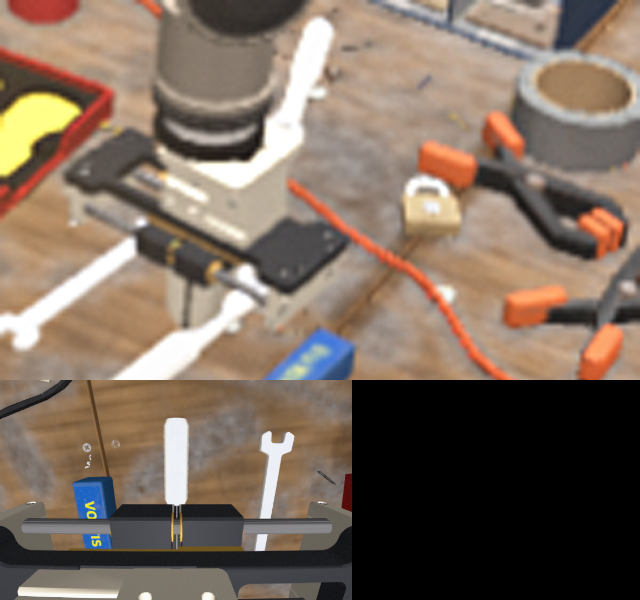

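Run:
```python
from h import *
import pickle
for n in("w6","w7"):
    im=cv2.imread(f"pics/{n}.png");c=pickle.load(open(n+".pkl","rb"))
    h=cv2.cvtColor(im,cv2.COLOR_BGR2HSV);w=((h[...,1]<60)&(h[...,2]>150)).astype(np.uint8);w[220:]=0
    for a,m,p in blobs(w,900):
      for z in(.0125,.02): P=plane(c,p,z);print(n,z,m,"xmin",P[:,0].min(),rect(P))
    print(c["world_from_camera"][:3,3])
cv2.imwrite("pics/d2.png",cv2.resize(cv2.imread("pics/w7.png")[40:320,220:440],(629,600)[:2],interpolation=cv2.INTER_CUBIC))
```

```text
w6 0.0125 [452.58694 151.42546] xmin 0.40030238814185615 (array([ 449.6, -259.4]), 97.0, 34.1, -5.8)
w6 0.02 [452.58694 151.42546] xmin 0.40050839577427444 (array([ 448.3, -262.6]), 93.9, 33.0, -5.8)
w6 0.0125 [322.9125  149.07812] xmin 0.3779029185048079 (array([ 432.7, -361. ]), 108.8, 25.6, -6.9)
w6 0.02 [322.9125  149.07812] xmin 0.37881306837192896 (array([ 431.9, -361. ]), 105.4, 24.8, -6.9)
w6 0.0125 [108.55173   17.022167] xmin 0.2985541734383518 (array([ 321.8, -515.2]), 99.2, 33.4, 82.2)
w6 0.02 [108.55173   17.022167] xmin 0.30195870391257207 (array([ 324.5, -510.3]), 96.1, 32.4, 82.2)
[ 0.4068557  -0.35940912  0.25108251]
w7 0.0125 [497.67596 148.53352] xmin 0.4002040010890983 (array([ 437.3, -260. ]), 72.3, 33.6, -7.6)
w7 0.02 [497.67596 148.53352] xmin 0.40042132924270085 (array([ 435.9, -264.2]), 69.2, 32.1, -7.6)
w7 0.0125 [319.8919  145.59729] xmin 0.3777628462102038 (array([ 420.1, -359.9]), 84.4, 25.6, -6.7)
w7 0.02 [319.8919  145.59729] xmin 0.378957726292684 (array([ 419.4, -359.8]), 80.8, 24.5, -6.7)
[ 0.40519309 -0.35761996  0.18467363]
```

View pics/d2.png

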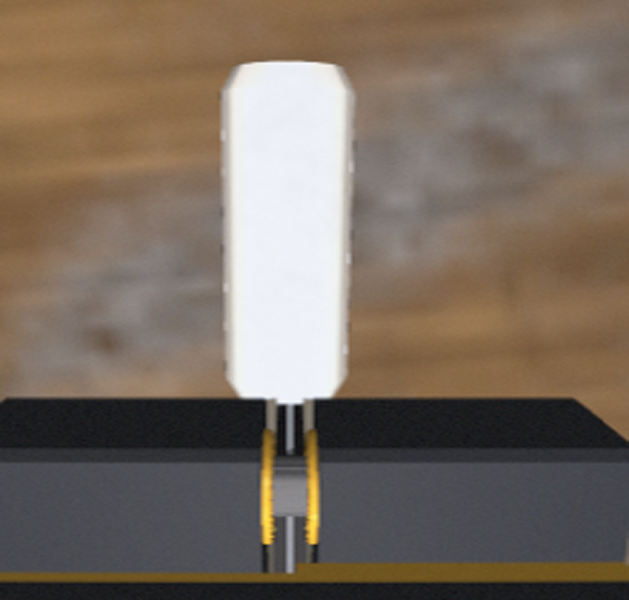

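Run:
```python
from h import *
from cell import cams
im=cams.read_camera("scene")
c=cams.calibration("scene")
p=proj(c,[[.4716,-.3665,.0046],[.4716,-.3665,.06],[.4725,-.3665,.012],[.378,-.357,.02],[.5671,-.3758,.0193]]);print(p.round(1))
x0,y0=370,210
o=cv2.resize(im[y0:y0+90,x0:x0+110],None,fx=6,fy=6,interpolation=cv2.INTER_CUBIC)
for q,col in zip(p,[(0,0,255),(0,0,255),(0,255,0),(255,0,0),(255,0,255)]): cv2.circle(o,tuple(int(v) for v in (q-[x0,y0])*6+3),4,col,-1)
cv2.imwrite("pics/d3.png",o)
```

```text
[[395.3 271. ]
 [396.4 256.8]
 [395.6 269. ]
 [376.3 283. ]
 [413.7 252.2]]
```

View pics/d3.png

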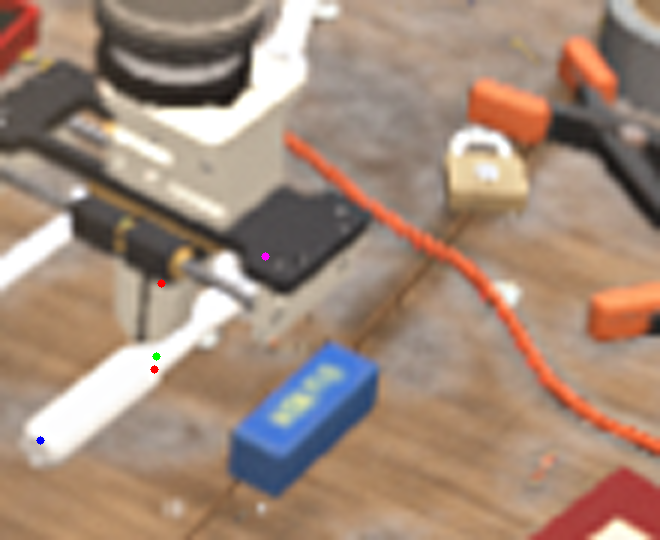

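The ratchet hasn't moved, and the fingers closed at its measured middle. I'll open, shift toward the thicker handle and test-grip there.

Emit:
jog_arm:
  plan:
    - [0, 0, 0, 0, 0.3]
    - [0, 0, 0, 0, 0.3]
    - [0, 0, 0, 0, 0.3]
    - [0, 0, 0, 0, 0.3]
    - [0, 0, 0, 0, 0.3]
    - [-0.15, 0.0, 0.05, 0, 0.3]
    - [-0.15, 0.0, 0.05, 0, 0.3]
    - [-0.15, 0.0, 0.05, 0, 0.3]

```text
time: 7.7
tool_pos: [0.4592, -0.3667, 0.009]
tool_rot: [-3.141, 0.0, 3.032]
contact_force: [0.1, 0.1, -0.3]
opening: 0.0578
grip_force: 0.0
```

Emit:
jog_arm:
  plan:
    - [0, 0, 0, 0, -1]
    - [0, 0, 0, 0, -1]
    - [0, 0, 0, 0, -1]
    - [0, 0, 0, 0, -1]
    - [0, 0, 0, 0, -1]
    - [0, 0, 0, 0, -1]
    - [0, 0, 0, 0, -1]
    - [0, 0, 0, 0, -1]
    - [0, 0, 0, 0, -1]
    - [0, 0, 0, 0, -1]

```text
time: 8.7
tool_pos: [0.4596, -0.3665, 0.0086]
tool_rot: [3.141, 0.0, 3.033]
contact_force: [0.0, 0.7, 0.8]
opening: 0.0004
grip_force: 0.0
```

```bash
python3 snap.py w8
python3 - <<'E'
from h import *
from cell import cams
import pickle
im=cams.read_camera("scene");cv2.imwrite("pics/s8.png",im)
top=cams.read_camera("top");cv2.imwrite("pics/t8.png",top)
a=cv2.resize(im[205:305,350:483],(800,600),interpolation=cv2.INTER_CUBIC)[:, :500]
b=cv2.resize(cv2.imread("pics/w8.png")[40:320,250:390],(300,600),interpolation=cv2.INTER_CUBIC)
cv2.imwrite("pics/d4.png",np.hstack([a,b]))
# look for any other ratchet-sized bright bar in top view
c=cams.calibration("top");h=cv2.cvtColor(cv2.imread("pics/top0.png"),cv2.COLOR_BGR2HSV)
for th in(130,160,190):
    for s,m,p in blobs((h[...,1]<70)&(h[...,2]>th),120):
        r=rect(plane(c,p,.015))
        if 150<r[1]<230 and r[2]<60: print(th,m.round(),r)
E
```

```text
8.7 [ 0.4596 -0.3665  0.0086] [3.1415 0.     3.0326] 0.0015
130 [157. 109.] (array([936.4, 593.4]), 165.2, 56.4, 0.5)
160 [427. 235.] (array([ 473.2, -370.2]), 195.9, 39.3, -4.7)
160 [396. 231.] (array([ 490.9, -257.7]), 185.4, 45.7, -5.3)
190 [ 30. 283.] (array([325.4, 984.4]), 223.8, 30.4, -88.8)
190 [427. 235.] (array([ 474.6, -368.9]), 192.3, 32.5, -5.7)
190 [184. 233.] (array([484.8, 470.3]), 190.4, 52.1, 2.2)
190 [397. 232.] (array([ 490.7, -259.4]), 178.5, 35.2, -5.2)
190 [397. 145.] (array([ 801.7, -278.6]), 193.6, 34.6, 15.6)
```

View pics/d4.png

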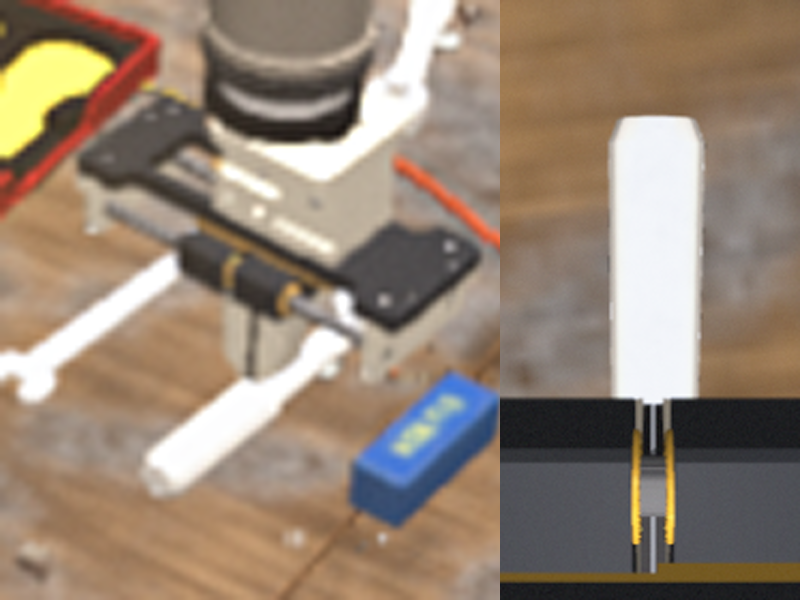

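The fingers shut straight through the ratchet's handle without moving it. To find out whether it's the gripper or the object, I'll do a gentle test squeeze on the carton, which I won't lift.

Emit:
jog_arm:
  plan:
    - [0, 0, 0.3, 0, 0.3]
    - [0, 0, 0.6, 0, 0.3]
    - [0, -0.5, 0.8, 0, 0.3]
    - [0.16, -1, 0.8, 0.017, 0.3]
    - [0.16, -1, 0.8, 0.017, 0.3]
    - [0.16, -1, 0.8, 0.017, 0.3]
    - [0.16, -1, 0.8, 0.017, 0.3]
  squeeze: 5

```text
time: 9.55
tool_pos: [0.472, -0.4452, 0.072]
tool_rot: [3.14, -0.001, 3.059]
contact_force: [0.4, 0.9, -0.1]
opening: 0.0517
grip_force: 0.0
```

Emit:
jog_arm:
  plan:
    - [0, -0.05, -0.3, 0, 0.3]
    - [0, -0.05, -0.6, 0, 0.3]
    - [0, -0.05, -0.8, 0, 0.3]
    - [0, -0.05, -0.8, 0, 0.3]
    - [0, -0.05, -0.8, 0, 0.3]

```text
time: 10.05
tool_pos: [0.4726, -0.4497, 0.009]
tool_rot: [3.141, -0.0, 3.06]
contact_force: [0.1, 0.2, -0.0]
opening: 0.0598
grip_force: 0.0
```

Emit:
jog_arm:
  plan:
    - [0, 0, 0, 0, -1]
    - [0, 0, 0, 0, -1]
    - [0, 0, 0, 0, -1]
    - [0, 0, 0, 0, -1]
    - [0, 0, 0, 0, -1]
    - [0, 0, 0, 0, -1]
    - [0, 0, 0, 0, -1]
    - [0, 0, 0, 0, -1]

```text
time: 10.85
tool_pos: [0.4726, -0.4507, 0.009]
tool_rot: [-3.141, 0.001, 3.059]
contact_force: [0.1, -0.6, 3.6]
opening: 0.0018
grip_force: 1.8
```

```bash
python3 snap.py w9
python3 - <<'E'
from h import *
from cell import cams,readout,robot
import pickle
s=readout.observe();print({k:np.round(v,4) for k,v in s.items()})
print([a for a in dir(robot) if a[0]!="_"],getattr(robot,"tcp_to_grasp",None))
im=cv2.imread("pics/w9.png");c=pickle.load(open("w9.pkl","rb"))
for a,m,p in blobs(masks(im)["blue"],100): print("w9 blue",a,m.round(1),p.min(0),p.max(0),rect(plane(c,p,.03)))
t=cams.read_camera("top");ct=cams.calibration("top");sc=cams.read_camera("scene");cs=cams.calibration("scene")
cv2.imwrite("pics/t9.png",t);cv2.imwrite("pics/s9.png",sc)
for n,i,i0,cc in(("top",t,cv2.imread("pics/top0.png"),ct),("scene",sc,cv2.imread("pics/scene0.png"),cs)):
    for lab,j in(("before",i0),("now",i)):
        for a,m,p in blobs(masks(j)["blue"],40):
            P=plane(cc,p,.02)
            if -.5<P[:,1].mean()<-.4: print(n,lab,a,m.round(1),rect(P))
E
```

```text
10.85 [ 0.4726 -0.4507  0.009 ] [-3.1411e+00  6.0000e-04  3.0592e+00] 0.0012
{'time': np.float64(10.9), 'qpos': array([-8.7900e-01,  7.6470e-01,  1.3619e+00,  1.0000e-04,  1.0143e+00,
       -2.3674e+00]), 'qvel': array([ 0.0005,  0.    ,  0.0004,  0.0001, -0.0017,  0.0003]), 'joint_efforts': array([-3.51000e-02, -5.68685e+01, -1.97197e+01, -8.11000e-02,
        1.17000e-02, -0.00000e+00]), 'tool_pos': array([ 0.4726, -0.4508,  0.009 ]), 'tool_rot': array([-3.1411e+00,  6.0000e-04,  3.0592e+00]), 'contact_force': array([ 0.3255, -0.4861,  4.5968]), 'torque': array([0.0249, 0.0189, 0.0109]), 'grip_force': np.float64(1.9439), 'opening': np.float64(0.0009)}
['IKError', 'tcp_to_grasp'] 0.0188
w9 blue 3133.5 [318.3 193.3] [291. 161.] [345. 225.] (array([ 444.2, -448.5]), 35.7, 28.9, -4.8)
top before 87.5 [451.6 234.2] (array([ 471.7, -450.4]), 84.4, 30.1, -6.9)
scene before 211.0 [420.7 278.9] (array([ 474.3, -452.3]), 92.5, 39.0, -5.8)
scene now 115.0 [420.1 281. ] (array([ 467.9, -452.1]), 105.1, 38.2, -5.4)
```

Emit:
jog_arm:
  plan:
    - [0, 0, 0, 0, -1]
    - [0, 0, 0, 0, -1]
    - [0, 0, 0, 0, -1]
    - [0, 0, 0, 0, -1]
  squeeze: 25

```text
time: 11.4
tool_pos: [0.4726, -0.4507, 0.009]
tool_rot: [-3.141, 0.001, 3.059]
contact_force: [1.1, 0.2, 5.6]
opening: 0.0006
grip_force: 2.6
```

Emit:
jog_arm:
  plan:
    - [0, 0, 0.1, 0, -1]
    - [0, 0, 0.2, 0, -1]
    - [0, 0, 0.4, 0, -1]
    - [0, 0, 0.4, 0, -1]
    - [0, 0, 0.4, 0, -1]

```text
time: 11.9
tool_pos: [0.4725, -0.4506, 0.0409]
tool_rot: [-3.141, 0.0, 3.059]
contact_force: [0.0, -0.0, -0.2]
opening: 0.0002
grip_force: 0.0
```

```bash
python3 snap.py w10
python3 - <<'E'
from h import *
from cell import cams
sc=cams.read_camera("scene");cs=cams.calibration("scene");cv2.imwrite("pics/s10.png",sc)
for a,m,p in blobs(masks(sc)["blue"],40):
    P=plane(cs,p,.02)
    if -.55<P[:,1].mean()<-.35: print("scene now",a,m.round(1),rect(P))
im=cv2.imread("pics/w10.png");import pickle;c=pickle.load(open("w10.pkl","rb"))
for a,m,p in blobs(masks(im)["blue"],100): print("w10 blue",a,m.round(1),p.min(0),p.max(0),rect(plane(c,p,.03)))
E
```

```text
11.9 [ 0.4725 -0.4506  0.0409] [-3.1413e+00  4.0000e-04  3.0592e+00] 0.0172
scene now 3500.5 [378.  377.7] (array([  82.4, -529.7]), 293.2, 133.4, -89.7)
scene now 220.5 [420.1 280.1] (array([ 467.8, -451.7]), 105.5, 39.0, -5.4)
w10 blue 2963.5 [318.4 195.2] [296. 154.] [340. 232.] (array([ 452. , -449.4]), 52.2, 28.8, -3.9)
```

On the carton there was an upward force of 5.6 N with the fingertips reading z = 9 mm. On the 25 mm ratchet there was none. So the real fingertips sit about 21 mm higher than the reported TCP, and they closed above the objects. That matches the crop, where the fingers end at the top of the handle. I'll go back to the ratchet and descend step by step, watching the force.

Emit:
jog_arm:
  plan:
    - [0, 0, 0.5, 0, 0.3]
    - [0, 0.5, 0.5, 0, 0.3]
    - [0, 1, 0.5, -0.015, 0.3]
    - [0, 1, 0.5, -0.015, 0.3]
    - [0, 1, 0.5, -0.015, 0.3]
    - [0, 1, 0.5, -0.015, 0.3]

```text
time: 12.6
tool_pos: [0.4725, -0.3714, 0.0804]
tool_rot: [-3.141, 0.0, 3.036]
contact_force: [-0.2, 0.1, 0.3]
opening: 0.0438
grip_force: 0.0
```

Emit:
jog_arm:
  plan:
    - [0, 0.04, -0.4, 0, 0.3]
    - [0, 0.04, -0.8, 0, 0.3]
    - [0, 0.04, -0.95, 0, 0.3]
    - [0, 0.04, -0.95, 0, 0.3]
    - [0, 0.04, -0.95, 0, 0.3]
    - [0, 0.04, -0.95, 0, 0.3]

```text
time: 13.2
tool_pos: [0.4733, -0.3685, 0.0062]
tool_rot: [-3.14, 0.002, 3.035]
contact_force: [-0.2, 0.3, 0.1]
opening: 0.0598
grip_force: 0.0
```

Emit:
jog_arm:
  plan:
    - [0, 0, -0.03, 0, 0.3]
    - [0, 0, -0.06, 0, 0.3]
    - [0, 0, -0.08, 0, 0.3]
    - [0, 0, -0.1, 0, 0.3]
    - [0, 0, -0.1, 0, 0.3]
    - [0, 0, -0.1, 0, 0.3]

```text
time: 13.8
tool_pos: [0.4724, -0.3673, -0.0034]
tool_rot: [3.141, -0.0, 3.036]
contact_force: [-0.6, 0.1, 0.3]
opening: 0.0599
grip_force: 0.0
```

At z = -3.4 mm there's still no contact, so the offset is real. I'll go lower.

Emit:
jog_arm:
  plan:
    - [0, 0, -0.03, 0, 0.3]
    - [0, 0, -0.06, 0, 0.3]
    - [0, 0, -0.09, 0, 0.3]
    - [0, 0, -0.12, 0, 0.3]
    - [0, 0, -0.12, 0, 0.3]

```text
time: 14.3
tool_pos: [0.4722, -0.3671, -0.0135]
tool_rot: [3.141, -0.001, 3.036]
contact_force: [0.3, -0.1, -0.4]
opening: 0.0595
grip_force: 0.0
```

Emit:
jog_arm:
  plan:
    - [0, 0, 0, 0, -1]
    - [0, 0, 0, 0, -1]
    - [0, 0, 0, 0, -1]
    - [0, 0, 0, 0, -1]
    - [0, 0, 0, 0, -1]
    - [0, 0, 0, 0, -1]
    - [0, 0, 0, 0, -1]
    - [0, 0, 0, 0, -1]
  squeeze: 30

```text
time: 15.1
tool_pos: [0.4725, -0.3673, -0.0129]
tool_rot: [3.142, 0.0, 3.036]
contact_force: [-0.2, 0.7, 0.6]
opening: 0.0218
grip_force: 30.0
```

Gripped: 30 N at 22 mm opening. I'll lift and carry it to the ratchet bed.

Emit:
jog_arm:
  plan:
    - [0, 0, 0.3, 0, -1]
    - [0, 0, 0.7, 0, -1]
    - [0, 0, 1, 0, -1]
    - [0, 0, 1, 0, -1]

```text
time: 15.5
tool_pos: [0.4739, -0.3688, 0.0699]
tool_rot: [-3.138, 0.005, 3.036]
contact_force: [0.8, -0.3, -2.8]
opening: 0.022
grip_force: 30.0
```

Emit:
jog_arm:
  plan:
    - [0.2, 0.5, 0, 0.04, -1]
    - [0.41, 1, 0, 0.082, -1]
    - [0.41, 1, 0, 0.082, -1]

```text
time: 15.8
tool_pos: [0.5055, -0.2818, 0.0648]
tool_rot: [3.137, -0.003, -3.113]
contact_force: [0.1, -0.2, -3.4]
opening: 0.022
grip_force: 30.0
```

Emit:
jog_arm:
  plan:
    - [0.2, 0.5, 0, 0, -1]
    - [0.41, 1, 0, 0, -1]
    - [0.41, 1, 0, 0, -1]

```text
time: 16.1
tool_pos: [0.5384, -0.2025, 0.0651]
tool_rot: [3.138, -0.002, -3.115]
contact_force: [-0.3, -0.6, -4.0]
opening: 0.0217
grip_force: 30.0
```

Emit:
jog_arm:
  plan:
    - [0.2, 0.5, 0, 0, -1]
    - [0.41, 1, 0, 0, -1]
    - [0.41, 1, 0, 0, -1]
    - [0.41, 1, 0, 0, -1]
    - [0.41, 1, 0, 0, -1]
    - [0.41, 1, 0, 0, -1]

```text
time: 16.7
tool_pos: [0.5702, -0.1287, 0.0665]
tool_rot: [3.142, -0.001, -3.12]
contact_force: [0.6, -0.2, -3.6]
opening: 0.0218
grip_force: 30.0
```

```bash
python3 snap.py w11
python3 - <<'E'
from h import *
import pickle
im=cv2.imread("pics/w11.png");c=pickle.load(open("w11.pkl","rb"))
h=cv2.cvtColor(im,cv2.COLOR_BGR2HSV);w=((h[...,1]<60)&(h[...,2]>150)).astype(np.uint8);w[225:]=0
for a,m,p in blobs(w,500): P=plane(c,p,.09);print(m,"xmin",P[:,0].min(),rect(P),p.min(0),p.max(0))
for a,m,p in blobs(masks(im)["yellow"],150): P=plane(c,p,.007);print("y",m,P[:,:2].min(0),P[:,:2].max(0))
E
```

```text
16.7 [ 0.5702 -0.1287  0.0665] [ 3.1415e+00 -8.0000e-04 -3.1205e+00] 0.0063
[320.54703 144.45792] xmin 0.47495394088217757 (array([ 516.7, -128.5]), 83.3, 24.8, 0.8) [296.  60.] [346. 224.]
[146.778   100.08554] xmin 0.4499085574388984 (array([ 501.3, -216.5]), 106.9, 17.8, -8.9) [128.   0.] [171. 213.]
y [339.50723 294.4058 ] [ 0.64005656 -0.11369843] [ 0.66544872 -0.10263749]
y [301.3387  293.90323] [ 0.64073481 -0.14789407] [ 0.66612402 -0.13975101]
y [493.2289  294.44577] [0.63696874 0.02317593] [0.66773282 0.03665071]
y [593.7794  187.05882] [0.51348273 0.07683195] [0.58985013 0.12129641]
y [507.9408 185.8567] [0.49977546 0.00449379] [0.60923537 0.04528604]
y [419.48663 152.4893 ] [ 0.47055843 -0.07825248] [ 0.58695655 -0.02242644]
y [347.34097 152.23607] [ 0.47065855 -0.10959778] [ 0.58954889 -0.1042462 ]
```

Emit:
jog_arm:
  plan:
    - [0, 0.05, 0, 0, -1]
    - [0.01, 0.055, -0.3, 0.005, -1]
    - [0.01, 0.055, -0.5, 0.005, -1]
    - [0.01, 0.055, -0.65, 0.005, -1]
    - [0.01, 0.055, -0.75, 0.005, -1]
    - [0.01, 0.055, -0.8, 0.005, -1]
    - [0.01, 0.055, -0.85, 0.005, -1]
    - [0.01, 0.055, -0.88, 0.005, -1]
    - [0.01, 0.055, -0.88, 0.005, -1]

```text
time: 17.65
tool_pos: [0.5717, -0.1229, -0.0033]
tool_rot: [3.142, 0.0, -3.111]
contact_force: [-0.1, 0.2, -3.7]
opening: 0.0218
grip_force: 30.0
```

Emit:
jog_arm:
  plan:
    - [0, 0, -0.02, 0, -1]
    - [0, 0, -0.03, 0, -1]
    - [0, 0, -0.03, 0, -1]

```text
time: 17.95
tool_pos: [0.5717, -0.1229, -0.0057]
tool_rot: [3.142, 0.0, -3.111]
contact_force: [0.1, 0.4, -3.0]
opening: 0.0215
grip_force: 30.0
```

Emit:
jog_arm:
  plan:
    - [0, 0, 0, 0, -0.05]
    - [0, 0, 0, 0, -0.05]
    - [0, 0, 0, 0, -0.05]
    - [0, 0, 0, 0, -0.05]
    - [0, 0, 0.1, 0, -0.05]
    - [0, 0, 0.3, 0, -0.05]
    - [0, 0, 0.6, 0, -0.05]
    - [0, 0, 1, 0, -0.05]
    - [0, 0, 1, 0, -0.05]
    - [0, 0, 1, 0, -0.05]

```text
time: 18.95
tool_pos: [0.5721, -0.123, 0.0753]
tool_rot: [-3.141, 0.002, -3.111]
contact_force: [-0.1, -0.2, -0.6]
opening: 0.0436
grip_force: 0.0
```

```bash
python3 snap.py w12
cat > bedchk.py <<'E'
import sys,pickle
from h import *
n=sys.argv[1];z=float(sys.argv[2]);im=cv2.imread(f"pics/{n}.png");c=pickle.load(open(n+".pkl","rb"))
h=cv2.cvtColor(im,cv2.COLOR_BGR2HSV);w=((h[...,1]<60)&(h[...,2]>150)).astype(np.uint8);w[225:]=0
for a,m,p in blobs(w,300):
    P=plane(c,p,z)
    if np.median(P[:,1])>-.3: print("white",m.round(),"x",P[:,0].min().round(4),P[:,0].max().round(4),rect(P))
for a,m,p in blobs(masks(im)["blue"],150): P=plane(c,p,z);print("blue",m.round(),"x",P[:,0].min().round(4),P[:,0].max().round(4),rect(P))
E
python3 bedchk.py w12 .028
```

```text
18.95 [ 0.5721 -0.123   0.0753] [-3.1409e+00  2.0000e-03 -3.1108e+00] 0.0322
white [321. 152.] x 0.4786 0.5853 (array([ 531.9, -122.6]), 106.4, 22.9, 1.0)
white [147.  98.] x 0.4288 0.5745 (array([ 500.7, -251.1]), 149.4, 23.9, -8.9)
```

The ratchet is in its bed. Next is the wrench.

Emit:
jog_arm:
  plan:
    - [-0.25, -0.45, 0, -0.05, 0.2]
    - [-0.51, -0.87, 0, -0.097, 0.2]
    - [-0.51, -0.87, 0, -0.097, 0.2]

```text
time: 19.3
tool_pos: [0.528, -0.1954, 0.0729]
tool_rot: [3.141, -0.003, 3.015]
contact_force: [0.5, 0.3, 0.2]
opening: 0.0546
grip_force: 0.0
```

Emit:
jog_arm:
  plan:
    - [-0.25, -0.45, 0, 0, 0.2]
    - [-0.51, -0.87, 0, 0, 0.2]
    - [-0.51, -0.87, -0.3, 0, 0.2]
    - [-0.51, -0.87, -0.3, 0, 0.2]
    - [-0.51, -0.87, -0.3, 0, 0.2]
    - [-0.51, -0.87, -0.3, 0, 0.2]

```text
time: 19.9
tool_pos: [0.4907, -0.2614, 0.0506]
tool_rot: [3.141, 0.0, 3.021]
contact_force: [0.5, 0.5, -0.7]
opening: 0.0551
grip_force: 0.0
```

```bash
python3 snap.py w13; python3 bedchk.py w13 .006
```

```text
19.9 [ 0.4907 -0.2614  0.0506] [3.1414e+00 2.0000e-04 3.0214e+00] 0.0081
white [510. 202.] x 0.4837 0.5225 (array([ 503. , -113.2]), 38.8, 28.8, -0.4)
white [317. 148.] x 0.3999 0.5029 (array([ 451.8, -256.9]), 101.9, 34.7, -6.0)
blue [ 48. 192.] x 0.4273 0.477 (array([ 452.9, -469.5]), 51.3, 37.1, -4.5)
```

Emit:
jog_arm:
  plan:
    - [0, -0.01, -0.4, 0, 0.2]
    - [0, -0.01, -0.7, 0, 0.2]
    - [0, -0.01, -0.8, 0, 0.2]
    - [0, -0.01, -0.83, 0, 0.2]
    - [0, -0.01, -0.83, 0, 0.2]
    - [0, -0.01, -0.83, 0, 0.2]

```text
time: 20.55
tool_pos: [0.4909, -0.2634, -0.0149]
tool_rot: [-3.141, 0.002, 3.02]
contact_force: [0.1, 0.1, 0.6]
opening: 0.0553
grip_force: 0.0
```

Emit:
jog_arm:
  plan:
    - [0, 0, -0.015, 0, 0.2]
    - [0, 0, -0.03, 0, 0.2]
    - [0, 0, -0.03, 0, 0.2]

```text
time: 20.85
tool_pos: [0.4901, -0.263, -0.0184]
tool_rot: [-3.142, 0.0, 3.02]
contact_force: [0.6, 0.8, -0.4]
opening: 0.0549
grip_force: 0.0
```

Still no contact, so I'll close here.

Emit:
jog_arm:
  plan:
    - [0, 0, 0, 0, -1]
    - [0, 0, 0, 0, -1]
    - [0, 0, 0, 0, -1]
    - [0, 0, 0, 0, -1]
    - [0, 0, 0, 0, -1]
    - [0, 0, 0, 0, -1]
    - [0, 0, 0, 0, -1]
    - [0, 0, 0, 0, -1]

```text
time: 21.65
tool_pos: [0.49, -0.2629, -0.0186]
tool_rot: [3.142, -0.0, 3.02]
contact_force: [0.1, -0.2, -0.1]
opening: 0.0212
grip_force: 29.9
```

Emit:
jog_arm:
  plan:
    - [0, 0, 0.3, 0, -1]
    - [0, 0, 0.7, 0, -1]
    - [0, 0, 1, 0, -1]
    - [0, 0, 1, 0, -1]

```text
time: 22.05
tool_pos: [0.4919, -0.2641, 0.0646]
tool_rot: [-3.139, 0.006, 3.02]
contact_force: [0.6, -0.1, -0.9]
opening: 0.0209
grip_force: 29.9
```

Emit:
jog_arm:
  plan:
    - [0.16, 0.5, 0, 0.04, -1]
    - [0.33, 0.9, 0, 0.094, -1]
    - [0.33, 0.9, 0, 0.094, -1]

```text
time: 22.35
tool_pos: [0.5166, -0.1871, 0.0602]
tool_rot: [3.139, -0.002, -3.11]
contact_force: [0.1, -0.2, -1.3]
opening: 0.0211
grip_force: 29.9
```

Emit:
jog_arm:
  plan:
    - [0.16, 0.5, 0, 0, -1]
    - [0.33, 0.9, 0, 0, -1]
    - [0.33, 0.9, 0, 0, -1]

```text
time: 22.65
tool_pos: [0.5432, -0.1158, 0.0604]
tool_rot: [3.14, -0.001, -3.113]
contact_force: [-0.5, 0.4, -0.6]
opening: 0.0214
grip_force: 29.9
```

Emit:
jog_arm:
  plan:
    - [0.16, 0.5, 0, 0, -1]
    - [0.33, 0.88, 0, 0, -1]
    - [0.33, 0.88, 0, 0, -1]
    - [0.33, 0.88, 0, 0, -1]
    - [0.33, 0.88, 0, 0, -1]
    - [0.33, 0.88, 0, 0, -1]

```text
time: 23.25
tool_pos: [0.5687, -0.0499, 0.0612]
tool_rot: [-3.142, -0.001, -3.117]
contact_force: [-0.2, -0.6, -1.0]
opening: 0.021
grip_force: 29.9
```

```bash
python3 snap.py w14; python3 bedchk.py w14 .085
```

```text
23.25 [ 0.5687 -0.0499  0.0612] [-3.1416e+00 -6.0000e-04 -3.1173e+00] 0.0033
white [219. 152.] x 0.4847 0.5581 (array([ 521.3, -102.1]), 73.4, 17.1, 1.7)
white [322. 139.] x 0.4793 0.5568 (array([518.1, -49.1]), 77.2, 34.3, 1.3)
```

Emit:
jog_arm:
  plan:
    - [0, 0, -0.3, 0, -1]
    - [0, 0, -0.5, 0, -1]
    - [0, 0, -0.65, 0, -1]
    - [0, 0, -0.75, 0, -1]
    - [0, 0, -0.82, 0, -1]
    - [0, 0, -0.87, 0, -1]
    - [0, 0, -0.9, 0, -1]
    - [0, 0, -0.9, 0, -1]
    - [0, 0, -0.9, 0, -1]

```text
time: 24.2
tool_pos: [0.5695, -0.0485, -0.0102]
tool_rot: [-3.142, 0.001, -3.115]
contact_force: [-0.4, -0.5, -0.9]
opening: 0.0208
grip_force: 29.9
```

Emit:
jog_arm:
  plan:
    - [0, 0, 0, 0, -0.05]
    - [0, 0, 0, 0, -0.05]
    - [0, 0, 0, 0, -0.05]
    - [0, 0, 0, 0, -0.05]
    - [0, 0, 0.1, 0, -0.05]
    - [0, 0, 0.3, 0, -0.05]
    - [0, 0, 0.6, 0, -0.05]
    - [0, 0, 1, 0, -0.05]
    - [0, 0, 1, 0, -0.05]
    - [0, 0, 1, 0, -0.05]
    - [0, 0, 1, 0, -0.05]

```text
time: 25.3
tool_pos: [0.5685, -0.0484, 0.0688]
tool_rot: [3.141, -0.001, -3.116]
contact_force: [-0.6, -0.1, -0.6]
opening: 0.0437
grip_force: 0.0
```

```bash
python3 snap.py w15; python3 bedchk.py w15 .015
```

```text
25.3 [ 0.5685 -0.0484  0.0688] [ 3.1411e+00 -1.4000e-03 -3.1156e+00] 0.0142
white [321. 150.] x 0.4808 0.5837 (array([532.2, -48.1]), 103.0, 33.3, 0.5)
white [220. 153.] x 0.4772 0.5858 (array([ 531.4, -125.3]), 108.4, 24.7, 1.7)
```

Wrench is in. Next is the blue driver, with a closer look first.

Emit:
jog_arm:
  plan:
    - [0.05, 0.9, 0.5, 0, 0.2]
    - [0.05, 0.9, 0.5, 0, 0.2]
    - [0.05, 0.9, 0.5, 0, 0.2]

```text
time: 25.65
tool_pos: [0.574, 0.0265, 0.1106]
tool_rot: [3.141, 0.002, -3.112]
contact_force: [0.8, -1.0, -0.7]
opening: 0.0547
grip_force: 0.0
```

Emit:
jog_arm:
  plan:
    - [0.05, 0.9, 0.5, 0, 0.2]
    - [0.05, 0.9, 0.5, 0, 0.2]
    - [0.05, 0.9, 0.5, 0, 0.2]

```text
time: 25.95
tool_pos: [0.578, 0.0981, 0.1504]
tool_rot: [3.141, 0.002, -3.112]
contact_force: [0.6, -0.1, -0.8]
opening: 0.055
grip_force: 0.0
```

Emit:
jog_arm:
  plan:
    - [0.05, 0.9, 0, 0, 0.2]
    - [0.05, 0.9, 0, 0, 0.2]
    - [0.05, 0.9, 0, 0, 0.2]

```text
time: 26.25
tool_pos: [0.5805, 0.1688, 0.1475]
tool_rot: [-3.142, -0.003, -3.113]
contact_force: [0.7, 0.2, 0.4]
opening: 0.055
grip_force: 0.0
```

Emit:
jog_arm:
  plan:
    - [0.05, 0.9, 0, 0.075, 0.2]
    - [0.05, 0.9, 0, 0.075, 0.2]
    - [0.05, 0.9, 0, 0.075, 0.2]
    - [0.05, 0.9, 0, 0.075, 0.2]
    - [0.05, 0.9, 0, 0.075, 0.2]

```text
time: 26.75
tool_pos: [0.5852, 0.2374, 0.1487]
tool_rot: [-3.141, -0.001, -3.0]
contact_force: [0.4, -0.9, 0.5]
opening: 0.0553
grip_force: 0.0
```

```bash
python3 snap.py w16
cat > drv.py <<'E'
import sys,pickle
from h import *
n=sys.argv[1];z=float(sys.argv[2]);im=cv2.imread(f"pics/{n}.png");c=pickle.load(open(n+".pkl","rb"))
for a,m,p in blobs(masks(im)["blue"],300):
    P=plane(c,p,z);r=[]
    for xs in np.arange(P[:,0].min()+.01,P[:,0].max()-.008,.006):
        s=P[abs(P[:,0]-xs)<.004]; r.append((xs,(s[:,1].min()+s[:,1].max())/2,np.ptp(s[:,1])))
    r=np.array(r);k=np.polyfit(r[:,0],r[:,1],1)
    print(m.round(),p.min(0),p.max(0),rect(P),"x %.4f..%.4f yaw %.2f"%(P[:,0].min(),P[:,0].max(),np.degrees(np.arctan(k[0]))),"y@.57 %.4f"%np.polyval(k,.57),(r[:,2]*1000).round())
h=cv2.cvtColor(im,cv2.COLOR_BGR2HSV);w=((h[...,1]<40)&(h[...,2]>140)).astype(np.uint8);w[225:]=0
for a,m,p in blobs(w,60):
    P=plane(c,p,z);R=rect(P)
    if R[2]<20:print("blade?",m.round(),R,P[:,0].min(),P[:,0].max())
E
python3 drv.py w16 .0125
```

```text
26.75 [0.5852 0.2374 0.1487] [-3.1408e+00 -1.5000e-03 -2.9996e+00] 0.0062
[347. 184.] [336. 148.] [358. 223.] (array([582.8, 266.7]), 82.1, 24.1, 8.8) x 0.5411..0.6239 yaw 8.50 y@.57 0.2648 [22. 22. 22. 21. 23. 24. 25. 25. 25. 25. 25.]
blade? [348. 116.] (array([510.8, 255.8]), 61.8, 6.2, 9.2) 0.48007390281210904 0.5415960268516252
blade? [467.  86.] (array([466.6, 368.4]), 87.0, 6.6, -4.1) 0.42328246872079295 0.5098925940510514
```

Emit:
jog_arm:
  plan:
    - [-0.25, 0.33, 0, 0.008, 0.2]
    - [-0.25, 0.33, -0.5, 0.008, 0.2]
    - [-0.25, 0.33, -1, 0.008, 0.2]
    - [-0.25, 0.33, -1, 0.008, 0.2]
    - [-0.25, 0.33, -1, 0.008, 0.2]
    - [-0.25, 0.33, -1, 0.008, 0.2]

```text
time: 27.4
tool_pos: [0.5669, 0.2657, 0.0718]
tool_rot: [3.141, 0.004, -2.986]
contact_force: [-0.1, 1.1, 0.1]
opening: 0.0552
grip_force: 0.0
```

```bash
python3 snap.py w17; python3 drv.py w17 .0125
```

```text
27.4 [0.5669 0.2657 0.0718] [ 3.1409  0.0038 -2.9861] 0.0082
[317. 214.] [303. 174.] [332. 252.] (array([576.1, 265.9]), 68.1, 24.6, 8.0) x 0.5413..0.6116 yaw 8.58 y@.57 0.2647 [22. 22. 23. 22. 23. 24. 26. 26. 25.]
blade? [318. 132.] (array([511.4, 255.7]), 61.6, 5.6, 8.8) 0.48052614951913136 0.5421216175496376
blade? [474.  96.] (array([466.8, 368.3]), 87.7, 6.4, -3.9) 0.4231910003524401 0.5106448507938846
```

Emit:
jog_arm:
  plan:
    - [-0.02, -0.015, -0.4, 0, 0.2]
    - [-0.02, -0.015, -0.75, 0, 0.2]
    - [-0.02, -0.015, -0.9, 0, 0.2]
    - [-0.02, -0.015, -1, 0, 0.2]
    - [-0.02, -0.015, -1, 0, 0.2]

```text
time: 27.95
tool_pos: [0.564, 0.2647, -0.0103]
tool_rot: [3.141, 0.0, -2.985]
contact_force: [0.2, 0.8, 0.0]
opening: 0.055
grip_force: 0.0
```

Emit:
jog_arm:
  plan:
    - [0, 0, -0.06, 0, 0.2]
    - [0, 0, -0.06, 0, 0.2]
    - [0, 0, -0.06, 0, -1]
    - [0, 0, -0.06, 0, -1]
    - [0, 0, -0.06, 0, -1]
    - [0, 0, -0.06, 0, -1]
    - [0, 0, -0.06, 0, -1]
    - [0, 0, -0.06, 0, -1]
    - [0, 0, -0.06, 0, -1]
    - [0, 0, -0.06, 0, -1]

```text
time: 28.95
tool_pos: [0.5638, 0.2646, -0.0152]
tool_rot: [3.142, 0.0, -2.985]
contact_force: [-0.8, -1.0, 2.1]
opening: 0.0259
grip_force: 29.8
```

Emit:
jog_arm:
  plan:
    - [0, 0, 0.3, 0, -1]
    - [0, 0, 0.7, 0, -1]
    - [0, 0, 1, 0, -1]
    - [0, 0, 1, 0, -1]

```text
time: 29.35
tool_pos: [0.5657, 0.2655, 0.0681]
tool_rot: [3.14, 0.007, -2.985]
contact_force: [1.4, 0.0, -0.8]
opening: 0.0257
grip_force: 29.8
```

Emit:
jog_arm:
  plan:
    - [0, -0.08, 0, -0.09, -1]
    - [0, -0.17, 0, -0.18, -1]
    - [0, -0.25, 0, -0.27, -1]
    - [0, -0.34, 0, -0.36, -1]
    - [0, -0.42, 0, -0.45, -1]
    - [0, -0.5, 0, -0.54, -1]
    - [0, -0.6, 0, -0.63, -1]
    - [0, -0.7, 0, -0.72, -1]
    - [0, -0.8, 0, -0.81, -1]
    - [0, -0.9, 0, -0.9, -1]
    - [0, -1, 0, -1, -1]
    - [0, -1, 0, -1, -1]

```text
time: 30.55
tool_pos: [0.5628, 0.1838, 0.0631]
tool_rot: [-3.139, 0.0, 1.725]
contact_force: [1.0, 1.4, -0.6]
opening: 0.0253
grip_force: 29.8
```

Emit:
jog_arm:
  plan:
    - [0, -0.08, 0, -0.09, -1]
    - [0, -0.17, 0, -0.18, -1]
    - [0, -0.25, 0, -0.27, -1]
    - [0, -0.34, 0, -0.36, -1]
    - [0, -0.42, 0, -0.45, -1]
    - [0, -0.5, 0, -0.54, -1]
    - [0, -0.6, 0, -0.63, -1]
    - [0, -0.7, 0, -0.72, -1]
    - [0, -0.8, 0, -0.81, -1]
    - [0, -0.9, 0, -0.9, -1]
    - [0, -1, 0, -1, -1]
    - [0, -1, 0, -1, -1]

```text
time: 31.75
tool_pos: [0.5632, 0.1043, 0.0638]
tool_rot: [-3.142, 0.001, 0.157]
contact_force: [0.4, 0.3, -1.0]
opening: 0.0257
grip_force: 29.8
```

Emit:
jog_arm:
  plan:
    - [0.05, -0.5, 0, -0.08, -1]
    - [0.05, -1, 0, -0.08, -1]
    - [0.05, -1, 0, -0.08, -1]
    - [0.05, -1, 0, -0.08, -1]
    - [0.05, -1, 0, -0.08, -1]
    - [0.05, -1, 0, -0.08, -1]

```text
time: 32.35
tool_pos: [0.5675, 0.026, 0.0645]
tool_rot: [-3.141, 0.0, 0.034]
contact_force: [-0.3, -0.1, -1.5]
opening: 0.0261
grip_force: 29.8
```

```bash
python3 snap.py w18; python3 drv.py w18 .095
```

```text
32.35 [0.5675 0.026  0.0645] [-3.1414e+00  3.0000e-04  3.3900e-02] 0.0068Traceback (most recent call last):
  File "drv.py", line 8, in <module>
    r=np.array(r);k=np.polyfit(r[:,0],r[:,1],1)
                               ~^^^^^
IndexError: too many indices for array: array is 1-dimensional, but 2 were indexed
```

Run:
```python
import pickle
from h import *
im=cv2.imread("pics/w18.png");c=pickle.load(open("w18.pkl","rb"))
h=cv2.cvtColor(im,cv2.COLOR_BGR2HSV);w=((h[...,1]<50)&(h[...,2]>130)).astype(np.uint8);w[225:]=0
for a,m,p in blobs(w,60):
    P=plane(c,p,.098)
    if 220<m[0]<420: print(m,p.min(0),p.max(0),rect(P),P[:,0].min(),P[:,0].max())
for a,m,p in blobs(masks(im)["yellow"],100):
    P=plane(c,p,.007);print("y",m,P[:,:2].min(0).round(4),P[:,:2].max(0).round(4))
```

```text
[419.10492 155.60983] [405.  88.] [442. 224.] (array([618.4, -20.4]), 66.2, 16.5, 4.8) 0.5851554337339439 0.6514123136930984
[322.90994 132.45032] [316.  52.] [329. 209.] (array([628.4,  28.8]), 73.2, 5.6, 1.1) 0.5917192444458673 0.664957232576258
y [232.3558  183.34831] [0.5481 0.076 ] [0.6176 0.1214]
y [534.5248  170.64357] [ 0.5598 -0.1508] [ 0.6409 -0.1401]
y [423.2857  106.71429] [ 0.6411 -0.0534] [ 0.655  -0.0409]
y [420.29602 150.03528] [ 0.5529 -0.0771] [ 0.6679 -0.0214]
y [503.26715 145.52719] [ 0.5383 -0.1462] [ 0.6739 -0.1001]
y [337.19653 145.9104 ] [0.549  0.0038] [0.6749 0.0252]
y [311.6887  141.55031] [0.5565 0.0323] [0.6745 0.0444]
```

Emit:
jog_arm:
  plan:
    - [0.02, -0.037, 0, 0, -1]
    - [0.02, -0.037, -0.3, 0, -1]
    - [0.02, -0.037, -0.5, 0, -1]
    - [0.02, -0.037, -0.65, 0, -1]
    - [0.02, -0.037, -0.75, 0, -1]
    - [0.02, -0.037, -0.82, 0, -1]
    - [0.02, -0.037, -0.87, 0, -1]
    - [0.02, -0.037, -0.9, 0, -1]
    - [0.02, -0.037, -0.9, 0, -1]
    - [0.02, -0.037, -0.9, 0, -1]

```text
time: 33.4
tool_pos: [0.5695, 0.0217, -0.007]
tool_rot: [3.141, -0.001, 0.031]
contact_force: [-0.3, 0.0, -0.4]
opening: 0.026
grip_force: 29.8
```

Emit:
jog_arm:
  plan:
    - [0, 0, 0, 0, 0]
    - [0, 0, 0, 0, 0]
    - [0, 0, 0, 0, 0]
    - [0, 0, 0, 0, 0]
    - [0, 0, 0.1, 0, 0]
    - [0, 0, 0.3, 0, 0]
    - [0, 0, 0.6, 0, 0]
    - [0, 0, 1, 0, 0]
    - [0, 0, 1, 0, 0]
    - [0, 0, 1, 0, 0]

```text
time: 34.4
tool_pos: [0.5697, 0.0217, 0.0737]
tool_rot: [3.141, -0.002, 0.031]
contact_force: [0.4, -0.5, -0.6]
opening: 0.0461
grip_force: 0.0
```

```bash
python3 snap.py w19;  python3 - <<'E'
import pickle
from h import *
im=cv2.imread("pics/w19.png");c=pickle.load(open("w19.pkl","rb"))
h=cv2.cvtColor(im,cv2.COLOR_BGR2HSV);w=((h[...,1]<50)&(h[...,2]>130)).astype(np.uint8);w[225:]=0
for a,m,p in blobs(w,60):
    P=plane(c,p,.02)
    if 220<m[0]<420: print(m,rect(P),P[:,0].min(),P[:,0].max())
E
```

```text
34.4 [0.5697 0.0217 0.0737] [ 3.1413e+00 -2.0000e-03  3.0800e-02] 0.0315
[409.3973  157.70708] (array([608.9, -47.1]), 102.7, 25.6, 4.7) 0.5572826873663966 0.660098185749342
[322.84134 129.95673] (array([630.1,  23.8]), 74.7, 5.5, 0.4) 0.5927650078771174 0.6675178919492925
```

The driver is in its bed, blade away from the robot. Next is the carton.

Emit:
jog_arm:
  plan:
    - [-0.1, -0.5, 0.2, 0, 0.2]
    - [-0.2, -0.98, 0.2, 0, 0.2]
    - [-0.2, -0.98, 0.2, 0, 0.2]

```text
time: 34.75
tool_pos: [0.552, -0.0603, 0.0878]
tool_rot: [3.141, 0.002, 0.027]
contact_force: [-0.7, 0.9, 0.2]
opening: 0.0548
grip_force: 0.0
```

Emit:
jog_arm:
  plan:
    - [-0.1, -0.5, 0, 0, 0.2]
    - [-0.2, -0.98, 0, 0, 0.2]
    - [-0.2, -0.98, 0, 0, 0.2]

```text
time: 35.05
tool_pos: [0.536, -0.1383, 0.0874]
tool_rot: [3.141, 0.002, 0.027]
contact_force: [0.3, 0.8, 0.2]
opening: 0.055
grip_force: 0.0
```

Emit:
jog_arm:
  plan:
    - [-0.1, -0.5, 0, -0.05, 0.2]
    - [-0.2, -0.98, 0, -0.07, 0.2]
    - [-0.2, -0.98, 0, -0.07, 0.2]

```text
time: 35.35
tool_pos: [0.5203, -0.2164, 0.0876]
tool_rot: [3.141, 0.001, -0.084]
contact_force: [0.1, 0.2, -0.2]
opening: 0.055
grip_force: 0.0
```

Emit:
jog_arm:
  plan:
    - [-0.1, -0.5, 0, 0, 0.2]
    - [-0.2, -0.98, 0, 0, 0.2]
    - [-0.2, -0.98, 0, 0, 0.2]

```text
time: 35.65
tool_pos: [0.5046, -0.2945, 0.0877]
tool_rot: [3.141, 0.001, -0.082]
contact_force: [1.1, 0.3, -0.6]
opening: 0.0553
grip_force: 0.0
```

Emit:
jog_arm:
  plan:
    - [-0.1, -0.5, 0, 0, 0.2]
    - [-0.2, -0.98, 0, 0, 0.2]
    - [-0.2, -0.98, 0, 0, 0.2]

```text
time: 35.95
tool_pos: [0.4887, -0.3727, 0.0877]
tool_rot: [3.141, 0.0, -0.082]
contact_force: [0.2, 0.4, 0.3]
opening: 0.0555
grip_force: 0.0
```

Emit:
jog_arm:
  plan:
    - [-0.1, -0.5, 0, 0, 0.2]
    - [-0.2, -0.98, 0, 0, 0.2]
    - [-0.2, -0.98, 0, 0, 0.2]
    - [-0.2, -0.98, 0, 0, 0.2]
    - [-0.2, -0.98, 0, 0, 0.2]

```text
time: 36.45
tool_pos: [0.4739, -0.4463, 0.088]
tool_rot: [-3.14, 0.001, -0.078]
contact_force: [-0.2, 0.3, 0.1]
opening: 0.0551
grip_force: 0.0
```

```bash
python3 snap.py w20; python3 bedchk.py w20 .03;  python3 - <<'E'
from h import *
from cell import cams
sc=cams.read_camera("scene");cs=cams.calibration("scene")
for a,m,p in blobs(masks(sc)["blue"],40):
    P=plane(cs,p,.02)
    if .4<P[:,0].mean()<.7: print("scene now",a,m.round(1),rect(P))
t=cams.read_camera("top");cv2.imwrite("pics/t20.png",t)
E
```

```text
36.45 [ 0.4739 -0.4463  0.088 ] [-3.1398e+00  1.0000e-03 -7.7800e-02] 0.0083
white [ 49. 211.] x 0.4736 0.5066 (array([ 490.1, -219.5]), 44.4, 29.9, 85.8)
white [107.  91.] x 0.4775 0.636 (array([ 578.1, -270.1]), 183.7, 137.6, -30.3)
blue [328. 201.] x 0.4314 0.5202 (array([ 475.9, -450.9]), 87.2, 28.9, -4.7)
scene now 61.0 [632.6 389.9] (array([  413.4, -1041.2]), 75.4, 9.6, -10.1)
scene now 49.0 [546.4 318.7] (array([ 522.8, -801.5]), 42.0, 16.5, -68.6)
scene now 341.0 [622.3 328.9] (array([ 610.2, -986. ]), 110.3, 87.4, -7.0)
scene now 246.0 [418.6 280.6] (array([ 467.5, -451.9]), 106.0, 39.0, -4.9)
scene now 57.0 [311.4 211.7] (array([556.3,  24.5]), 80.3, 23.0, 3.9)
```

Emit:
jog_arm:
  plan:
    - [0.01, -0.055, 0, 0, 0.2]
    - [0.01, -0.055, -0.5, 0, 0.2]
    - [0.01, -0.055, -0.9, 0, 0.2]
    - [0.01, -0.055, -0.9, 0, 0.2]
    - [0.01, -0.055, -0.9, 0, 0.2]

```text
time: 37.1
tool_pos: [0.4742, -0.4531, 0.017]
tool_rot: [-3.141, 0.0, -0.079]
contact_force: [-0.4, 0.8, 0.7]
opening: 0.0553
grip_force: 0.0
```

Emit:
jog_arm:
  plan:
    - [0, 0, -0.15, 0, 0.2]
    - [0, 0, -0.3, 0, 0.2]
    - [0, 0, -0.36, 0, 0.2]
    - [0, 0, -0.36, 0, 0.2]
    - [0, 0, -0.36, 0, 0.2]
    - [0, 0, -0.36, 0, -1]
    - [0, 0, -0.36, 0, -1]
    - [0, 0, -0.36, 0, -1]
    - [0, 0, -0.36, 0, -1]
    - [0, 0, -0.36, 0, -1]
    - [0, 0, -0.36, 0, -1]
    - [0, 0, -0.36, 0, -1]
  squeeze: 15

```text
time: 38.3
tool_pos: [0.4741, -0.4532, -0.0119]
tool_rot: [3.141, -0.0, -0.079]
contact_force: [-0.5, 0.8, 2.8]
opening: 0.0299
grip_force: 15.0
```

Emit:
jog_arm:
  plan:
    - [0, 0, 0.3, 0, -1]
    - [0, 0, 0.7, 0, -1]
    - [0, 0, 1, 0, -1]
    - [0, 0, 1, 0, -1]

```text
time: 38.7
tool_pos: [0.4756, -0.4549, 0.0716]
tool_rot: [3.136, -0.005, -0.079]
contact_force: [-0.2, -0.6, -0.3]
opening: 0.0301
grip_force: 15.0
```

Emit:
jog_arm:
  plan:
    - [0.08, 0.5, 0.1, 0.03, -1]
    - [0.16, 0.98, 0.1, 0.064, -1]
    - [0.16, 0.98, 0.1, 0.064, -1]

```text
time: 39.0
tool_pos: [0.4868, -0.3695, 0.0744]
tool_rot: [-3.137, 0.003, 0.026]
contact_force: [-0.4, -0.2, 0.2]
opening: 0.0297
grip_force: 15.0
```

Emit:
jog_arm:
  plan:
    - [0.08, 0.5, 0, 0, -1]
    - [0.16, 0.98, 0, 0, -1]
    - [0.16, 0.98, 0, 0, -1]

```text
time: 39.3
tool_pos: [0.4993, -0.2919, 0.0744]
tool_rot: [-3.138, 0.003, 0.024]
contact_force: [-0.4, -0.5, -1.8]
opening: 0.0298
grip_force: 15.0
```

Emit:
jog_arm:
  plan:
    - [0.08, 0.5, 0, 0, -1]
    - [0.16, 0.98, 0, 0, -1]
    - [0.16, 0.98, 0, 0, -1]

```text
time: 39.6
tool_pos: [0.5121, -0.2144, 0.0747]
tool_rot: [-3.139, 0.002, 0.024]
contact_force: [0.7, 0.6, -0.5]
opening: 0.0294
grip_force: 15.0
```

Emit:
jog_arm:
  plan:
    - [0.08, 0.5, 0, 0, -1]
    - [0.16, 0.98, 0, 0, -1]
    - [0.16, 0.98, 0, 0, -1]

```text
time: 39.9
tool_pos: [0.5252, -0.1367, 0.075]
tool_rot: [-3.14, 0.001, 0.024]
contact_force: [1.1, -0.7, -1.2]
opening: 0.0297
grip_force: 15.0
```

Emit:
jog_arm:
  plan:
    - [0.08, 0.5, 0, 0, -1]
    - [0.16, 0.98, 0, 0, -1]
    - [0.16, 0.98, 0, 0, -1]

```text
time: 40.2
tool_pos: [0.5384, -0.0588, 0.0752]
tool_rot: [-3.141, 0.001, 0.024]
contact_force: [-0.1, 0.0, -0.4]
opening: 0.03
grip_force: 15.0
```

Emit:
jog_arm:
  plan:
    - [0.08, 0.5, 0, 0, -1]
    - [0.16, 0.98, 0, 0, -1]
    - [0.16, 0.98, 0, 0, -1]

```text
time: 40.5
tool_pos: [0.5515, 0.0192, 0.0753]
tool_rot: [-3.141, -0.0, 0.024]
contact_force: [-0.4, -0.2, -0.9]
opening: 0.0301
grip_force: 15.0
```

Emit:
jog_arm:
  plan:
    - [0.08, 0.5, 0, 0, -1]
    - [0.16, 0.98, 0, 0, -1]
    - [0.16, 0.98, 0, 0, -1]
    - [0.16, 0.98, 0, 0, -1]
    - [0.16, 0.98, 0, 0, -1]

```text
time: 41.0
tool_pos: [0.5637, 0.0937, 0.0754]
tool_rot: [3.141, 0.001, 0.02]
contact_force: [0.3, -0.5, -1.7]
opening: 0.0299
grip_force: 15.0
```

```bash
python3 snap.py w21; python3 bedchk.py w21 .118
python3 - <<'E'
from cell import readout
s=readout.observe();print(s["opening"],s["grip_force"],s["contact_force"])
E
```

```text
41.0 [0.5637 0.0937 0.0754] [3.1408e+00 7.0000e-04 2.0000e-02] 0.0049
white [416. 132.] x 0.6088 0.6451 (array([626.9,  54. ]), 36.4, 3.4, 0.2)
white [498. 154.] x 0.5845 0.6479 (array([616.3,  13.6]), 63.4, 14.6, 4.1)
white [600. 150.] x 0.5853 0.6526 (array([618.9, -35.1]), 67.3, 21.4, 0.6)
blue [317. 294.] x 0.5379 0.5529 (array([545.4,  95. ]), 29.1, 14.5, -89.0)
blue [410. 200.] x 0.5833 0.6092 (array([596.3,  53.8]), 25.8, 14.2, 1.0)
blue [321. 212.] x 0.5683 0.6105 (array([589.4,  95.8]), 41.7, 29.4, 1.1)
0.030141153950529426 14.999875277280807 [ 0.97459516 -0.72105641  0.17365969]
```

Emit:
jog_arm:
  plan:
    - [0, 0.03, 0, 0, -1]
    - [0, 0.03, -0.3, 0, -1]
    - [0, 0.03, -0.55, 0, -1]
    - [0, 0.03, -0.7, 0, -1]
    - [0, 0.03, -0.82, 0, -1]
    - [0, 0.03, -0.9, 0, -1]
    - [0, 0.03, -0.95, 0, -1]
    - [0, 0.03, -0.98, 0, -1]
    - [0, 0.03, -1, 0, -1]
    - [0, 0.03, -1, 0, -1]
    - [0, 0.03, -1, 0, -1]

```text
time: 42.15
tool_pos: [0.5639, 0.0982, -0.0038]
tool_rot: [3.141, -0.001, 0.021]
contact_force: [0.7, 0.4, -1.0]
opening: 0.0303
grip_force: 15.0
```

Emit:
jog_arm:
  plan:
    - [0, 0, 0, 0, 0.05]
    - [0, 0, 0, 0, 0.05]
    - [0, 0, 0, 0, 0.05]
    - [0, 0, 0, 0, 0.05]
    - [0, 0, 0.1, 0, 0.05]
    - [0, 0, 0.3, 0, 0.05]
    - [0, 0, 0.6, 0, 0.05]
    - [0, 0, 1, 0, 0.05]
    - [0, 0, 1, 0, 0.05]

```text
time: 43.05
tool_pos: [0.5666, 0.0983, 0.0807]
tool_rot: [-3.142, -0.009, 0.021]
contact_force: [0.2, -0.6, -0.3]
opening: 0.0488
grip_force: 0.0
```

Emit:
jog_arm:
  plan:
    - [0, 0, 0.5, 0, 0.05]
    - [-0.5, 0.5, 1, 0, 0.05]
    - [-1, 1, 1, 0, 0.05]
    - [-1, 1, 1, 0, 0.05]

```text
time: 43.45
tool_pos: [0.4815, 0.18, 0.1571]
tool_rot: [-3.141, -0.001, 0.022]
contact_force: [-0.3, 1.1, 0.1]
opening: 0.0484
grip_force: 0.0
```

Emit:
jog_arm:
  plan:
    - [-0.5, 0.5, 0.2, 0, 0.05]
    - [-1, 1, 0.4, 0, 0.05]
    - [-1, 1, 0.4, 0, 0.05]
    - [-1, 1, 0.4, 0, 0.05]
    - [-1, 1, 0.4, 0, 0.05]

```text
time: 43.95
tool_pos: [0.4037, 0.258, 0.1878]
tool_rot: [3.141, -0.0, 0.022]
contact_force: [0.6, -0.0, -0.4]
opening: 0.048
grip_force: 0.0
```

Run:
```python
from h import *
from cell import cams,readout
t=cams.read_camera("top");s=cams.read_camera("scene")
a=cv2.resize(t[160:260,260:390],(520,400),interpolation=cv2.INTER_CUBIC)
b=cv2.resize(s[170:260,250:390],None,fx=2,fy=2,interpolation=cv2.INTER_CUBIC)
o=np.zeros((600,800,3),np.uint8);o[:400,:520]=a;o[:180,520:800]=b;o[400:,:320]=cv2.resize(s,(320,200))
o[400:,320:640]=cv2.resize(t,(320,200));cv2.imwrite("pics/fin.png",o);print(readout.observe()["tool_pos"])
```

```text
[0.40418487 0.25734904 0.18736672]
```

View pics/fin.png

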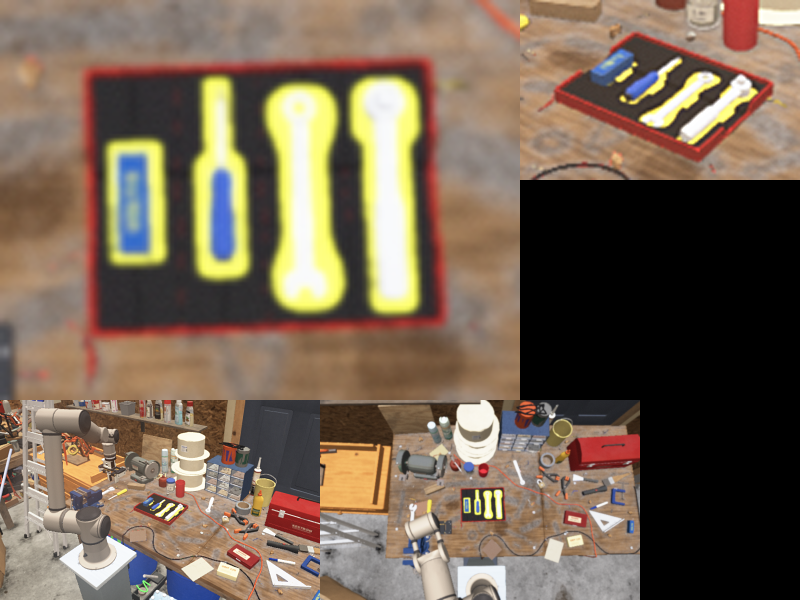

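All four things lie in their beds: in the picture the carton is at (135,205), the driver at (222,190) with its blade up, the wrench at (303,190) and the ratchet at (388,190) with its head up. The arm is clear, so I'll hand in.

```bash
python3 -c "
from cell import ticket
print(ticket.hand_in())"
```

```text
the job is handed in; nothing more can be done
None
```

I packed the ratchet, wrench, blue screwdriver and carton in that order and handed the job in at about 44 s; the final picture shows all four in their beds, with the ratchet's head and the screwdriver's blade at the far end, but I was not told the verdict.

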